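# Fit the tube sleeve into the dry-block heater

## Task

Move the three bottles that hem in the small aluminium sleeve from the storage rack to the steel side tray, then take the sleeve and slide it fully home into the large bore of the dry-block heater. Only when it is seated, put each bottle back on the rack at the very spot where it stood before. Keep the bottles upright, set them down gently, and leave the tip box, tube rack and timer alone.

Things in the scene. Friction and masses are not known exactly. Their poses are not given: they have to be found in the camera images.
- sleeve: Loose aluminium tube sleeve: plain upright cylinder, 30 mm in diameter, 70 mm tall, dark spot on its top, foot chamfered 3 x 4 mm, 130 g. Starts on the small pad of the rack, with about 15 to 30 mm between it and the much taller bottles in front and on both sides. Origin: centre of its underside (the chamfered foot); z up along its axis.
- wide_bottle: Loose round amber bottle, white cap and paper label: body 54 mm in diameter up to 115 mm, cap 48 mm in diameter, 132 mm tall over all; about 300 g. Stands upright at the start on one of the rack's three round bottle pads (which one varies). Origin: centre of its underside; z up.
- square_bottle: Loose white square bottle, grey round cap: body 46 x 46 mm up to 121 mm, sides along its x and y axes, cap 40 mm in diameter, 136 mm tall over all; about 260 g. Stands upright at the start on one of the rack's three round bottle pads (which one varies). Origin: centre of its underside; z up.
- slim_bottle: Loose slim round white bottle, white cap and paper label: body 40 mm in diameter up to 121 mm, cap 34 mm in diameter, 138 mm tall over all; about 180 g. Stands upright at the start on one of the rack's three round bottle pads (which one varies). Origin: centre of its underside; z up.
- rack: Fixed white storage rack: floor plate 220 x 220 mm, top 6 mm above the bench, side rims 16 mm high, back panel 80 mm high at x = +118 mm. Origin: at bench height under the small sleeve pad; x points to the back panel. Dark flat round bottle pads, 62 mm wide, are centred at (-58, 0), (12, 62), (12, -62) mm; things stand within about 4 mm of the pad centres.
- tray: Fixed stainless side tray, empty at the start, 160 mm (x) by 280 mm (y) outside, walls 4 mm thick and 18 mm high, floor 4 mm thick. Origin: on the bench surface under its centre. The three bottles fit side by side along its y, 85 mm apart.
- heater: Fixed dry-block heater: white housing 170 mm (x -100 to +70) by 190 mm, 59 mm high, blue control strip at -x; its aluminium block, 90 x 120 mm, rises to 95 mm above the bench. The one large bore in its middle is 31.5 mm wide, 36 mm deep (dark floor at 59 mm), mouth chamfered 3 mm; the six small dark spots are not for the sleeve. Origin: on the bench exactly under the bore axis; z up.
- tip_box: Bystander: loose pipette-tip box 82 x 122 x 52 mm, blue top with white tips, beyond the work. Origin: centre of its underside.
- tube_rack: Bystander: loose white rack 60 x 130 mm with small tubes, 58 mm high. Origin: centre of its underside.
- timer: Bystander: loose grey bench timer 55 x 70 x 22 mm, beyond the work. Origin: centre of its underside.
Things that resemble listed ones, but are neither listed nor needed, are in the scene too. What is shaped like the slim_bottle but turquoise is not meant.

How it is judged:
On the way, in this order (a step that is already met when the one before it is completed fails the run):
1. all three bottles stand upright on the side tray, released (x of wide_bottle in the frame of tray between -0.06 and 0.06 m and y of wide_bottle in the frame of tray between -0.12 and 0.12 m and z of each of wide_bottle, square_bottle, slim_bottle in the frame of tray below 0.009 m and angle between each of wide_bottle, square_bottle, slim_bottle's own z axis and vertical below 0.1 rad and contact force between each of wide_bottle, square_bottle, slim_bottle and the fingers below 0.1 N and x of square_bottle in the frame of tray between -0.06 and 0.06 m and y of square_bottle in the frame of tray between -0.12 and 0.12 m and x of slim_bottle in the frame of tray between -0.06 and 0.06 m and y of slim_bottle in the frame of tray between -0.12 and 0.12 m), for 0.2 s.
2. the sleeve is fully home in the heater's bore while all three bottles are still on the side tray (all of step 1 and horizontal distance between sleeve and heater below 0.004 m and z of sleeve in the frame of heater below 0.063 m and angle between sleeve's own z axis and vertical below 0.08 rad), for 0.2 s.
At the end, for the whole second after the job is handed in: The sleeve stands upright in the heater's large bore, its foot within 4 mm of the bore's floor and its axis within 4 mm of the bore's; each bottle stands upright (within 6 degrees) on the rack within 15 mm of where it stood at the start; all are released and at rest (horizontal distance between sleeve and heater below 0.004 m and z of sleeve in the frame of heater below 0.063 m and angle between sleeve's own z axis and vertical below 0.08 rad and linear speed of each of sleeve, wide_bottle, square_bottle, slim_bottle below 0.02 m/s and distance of each of wide_bottle, square_bottle, slim_bottle from where it was at the start of the episode below 0.015 m and angle between each of wide_bottle, square_bottle, slim_bottle's own z axis and vertical below 0.1 rad); the robot touches nothing.
It fails at once if a bottle is tipped over (more than 35 degrees) (angle between any of wide_bottle, square_bottle, slim_bottle's own z axis and vertical above 0.61 rad).
It fails at once if a bottle is dropped or slammed down (more than 80 N on the rack or tray) (contact force between any of wide_bottle, square_bottle, slim_bottle and rack above 80 N or contact force between any of wide_bottle, square_bottle, slim_bottle and tray above 80 N).
It fails at once if the tip box, tube rack or timer is pushed away (more than 25 mm) (distance of any of tip_box, tube_rack, timer from where it was at the start of the episode above 0.025 m).
It also fails if it takes over 141 s, if anything falls off the work surface, if the arm or the gripper's body presses on something with over 40 N, if the wrist force passes 120 N, or if a joint passes its speed limit or range.

## Robot

A 6-joint arm with a two-finger parallel gripper is mounted at the origin on the work surface. World frame = base frame: x ahead of the robot, y to its left, z up, the work surface at z = 0. Lengths are in m, angles in rad, forces in N, time in s.
With the tool pointing down it reaches from about 0.425 to 0.95 m from the base axis. Payload 3.5 kg.
Tool frame: the origin (TCP) lies between the finger pads; the fingertips stand 17 mm ahead of it and the grasp point (between the pads) lies 2 mm behind it; z points along the fingers, y is the direction in which the jaws open and shut (so a half turn about z gives the same grasp; the last joint's range is limited). The gripper opens to 85 mm and grips with 20 to 120 N. Pads are 22 mm wide; open, the fingers measure 114 mm over their backs; the gripper's body (76 mm by 85 mm) begins 54 mm behind the grasp point. The pads swing forward as they close: fully open they stand 13 mm farther back than shut.
Start: joints at [0.958, 0.286, 1.577, -0, 1.279, -0.15], TCP at [0.301, 0.604, 0.248] pointing down, gripper open.
Joint ranges: [-2.77, 2.77], [-0.9, 2.22], [0.21, 2.48], [-1.53, 4.67], [0.24, 2.81], [-2.84, 2.84]. Speed limits (rad/s): [2.79, 2.79, 3.14, 3.14, 3.14, 3.14].

## Interface

Orientations are given as a unit quaternion [x, y, z, w].
In Python, from plant import ctrl gives the robot as it stands.
- The arm moves only by the tool carry_out, never from a script. Its argument "commands" is a list of rows, each an object with "delta_pos": the shift along the tool's x, y, z in m, a list of three; "delta_rot": the turn, a rotation vector about the tool's x, y, z in rad, a list of three; "claw": the opening in per cent of the stroke, from 0 (shut) to 100 (fully open). A call has 1 to 8 rows; each row is the pose to reach, as a shift and turn from the pose measured when the call began, along the tool's axes at that moment; what a row does not reach only later rows make up. A row lasts 1/12 s, in which the tool goes at most 41.7 mm and 7.16 degrees, less where a joint would pass 70% of its speed; a pose out of reach is approached as far as the arm can. A call with a gripper value outside its range is refused whole. The fingers move at their own pace and stop on an object; "force" is the grip in N (left out, the last holds). Time passes only in rows, so rows that repeat a pose let the fingers close. It gives the time, the measured TCP pose, the force and the opening at its end, in the units of the state.
- ctrl.get_state(): the state, without advancing time (a new reading comes with each control period).
- ctrl.read_camera(name): name is "side" or "top" or "wrist"; returns (picture, depth): 384x512x3 uint8, red, green, blue; 384x512 float32, m along the optical axis (not along the pixel's ray), 0 where there is no reading.
- ctrl.camera_info(name): a dict with "fx", "fy", "cx", "cy" (pixels), "rvec" (rotation vector, rad) and "tvec" (3), from world to camera coordinates, as OpenCV has them; the wrist camera has in their place "mount" (4x4, takes a point from camera to tool coordinates, whose origin is the TCP and whose axes are the flange's). Camera axes: x right, y down, z forward; pixel columns grow to the right and rows downward; lengths in m; the calibration is good to about 2 mm. A picture is of the moment at which its call begins: read the wrist's pose just before it. camera_info takes no time and is no camera call.
- ctrl.sign_off(): hands the job in, once; it reports no verdict.
The state is a dict: "time": time; "qpos": joint angles; "dq": joint speeds; "joint_efforts": joint torques, N m; "eef_pos": TCP position; "tcp_rot": TCP orientation; "contact_force": force on the tool from outside, world axes, zero at the start; "wrist_torque": the same for the moment, N m; "opening": opening from 0.0 (shut) to 1.0 (fully open).
Only numpy, scipy, OpenCV 4.12 (cv2) and the standard library are available. Lean on these libraries where they do the work, as an engineer would, in place of code of your own. Each camera call takes 0.05 s, during which the arm holds its last target.

## Working session

There is one attempt and no reset: what is moved stays moved. The work goes in short steps, Python scripts to look and compute and a tool call to move; the robot and the scene stay as the last step left them, time stands still between calls to the robot, and variables do not carry over. Pictures are saved under pics/ and viewed, and the job is handed in when it is done.

Besides the shell and the picture viewer there is one more tool, called after "Call:" as name(argument=value, ...), one argument or row to a line, values as JSON. carry_out: Moves the arm, as the interface text tells. Its arguments: {"type":"object","properties":{"commands":{"type":"array"},"force":{"type":"number"}},"required":["commands"]}

```bash
ls; mkdir -p pics; python3 - <<'E'
from plant import ctrl
import cv2,numpy as np
print(ctrl.get_state())
for n in ["side","top","wrist"]:
    p,d=ctrl.read_camera(n)
    cv2.imwrite(f"pics/{n}0.png",p[:,:,::-1]); np.save(f"pics/{n}0.npy",d); np.save(f"pics/{n}0rgb.npy",p)
    print(n,ctrl.camera_info(n))
E
```

```text
pics
{'time': 0.0, 'qpos': array([ 9.58023742e-01,  2.87181089e-01,  1.57817901e+00,  1.05718631e-05,
        1.27861077e+00, -1.49984971e-01]), 'dq': array([ 0.00084856,  0.00155317,  0.00064871,  0.00049017, -0.00057372,
       -0.00015327]), 'joint_efforts': array([-1.27347226e-03, -4.05979621e+01, -2.92628413e+01, -1.03498762e-04,
        5.71708355e-03, -7.16191181e-06]), 'eef_pos': array([0.30095137, 0.60350336, 0.24693576]), 'tcp_rot': array([ 2.29335730e-01,  9.73346654e-01, -1.10179298e-03, -4.47284357e-04]), 'contact_force': array([-0.37026998,  0.06184057,  0.00325592]), 'wrist_torque': array([ 0.04080268, -0.00091255, -0.05346785]), 'opening': 1.0024250901615102}
side {'fx': 451.5299812451917, 'fy': 451.5299812451917, 'cx': 261.7478188339165, 'cy': 186.5976239342083, 'rvec': array([ 2.31064874, -0.53604697,  0.22430127]), 'tvec': array([-0.49377971,  0.18004737,  1.06475429])}
top {'fx': 359.4272664535882, 'fy': 359.4272664535882, 'cx': 252.8106241666845, 'cy': 186.56083940452402, 'rvec': array([ 2.11279959, -2.16907543,  0.15416157]), 'tvec': array([0.00213041, 0.51162769, 1.04203054])}
wrist {'fx': 294.8938656613354, 'fy': 294.8938656613354, 'cx': 254.96905171265263, 'cy': 196.6418024825278, 'mount': array([[-6.02867453e-04, -9.45876262e-01, -3.24526938e-01,
         8.30243114e-02],
       [ 9.99999791e-01, -4.95053583e-04, -4.14781883e-04,
        -8.20764196e-04],
       [ 2.31674113e-04, -3.24527121e-01,  9.45876363e-01,
        -1.25315098e-01],
       [ 0.00000000e+00,  0.00000000e+00,  0.00000000e+00,
         1.00000000e+00]])}
```

View pics/top0.png

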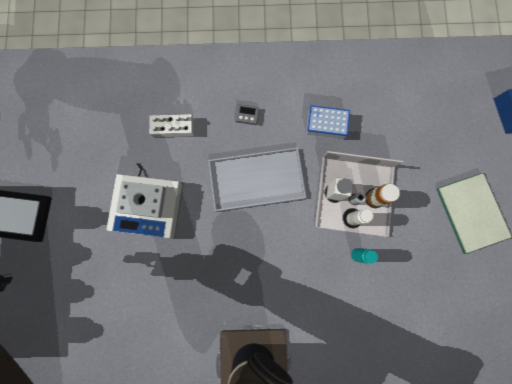

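View pics/side0.png

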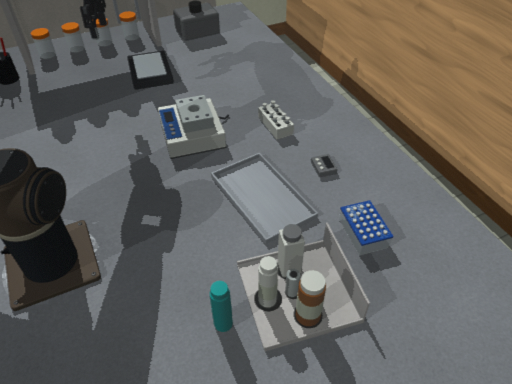

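View pics/wrist0.png

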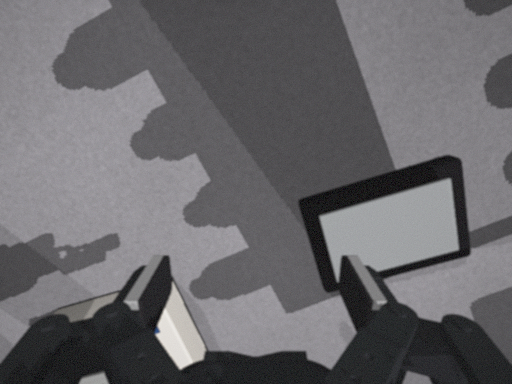

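Top view: square bottle at (342,188), wide amber at (383,195), slim white at (358,217) and the sleeve at (357,198) in the rack. The turquoise one at (365,257), outside the rack, is the decoy. The heater is at (143,205) with its bore at about (139,199), and the tray at (257,180).

```bash
cat > h.py <<'E'
import cv2,numpy as np
from plant import ctrl
from scipy.spatial.transform import Rotation as R
def extr(n):
    i=ctrl.camera_info(n); K=np.array([[i['fx'],0,i['cx']],[0,i['fy'],i['cy']],[0,0,1]])
    if n=='wrist':
        s=ctrl.get_state(); T=np.eye(4);T[:3,:3]=R.from_quat(s['tcp_rot']).as_matrix();T[:3,3]=s['eef_pos']
        T=T@i['mount']; return K,T[:3,:3],T[:3,3]
    Rm=cv2.Rodrigues(np.array(i['rvec']))[0]; return K,Rm.T,-Rm.T@np.array(i['tvec'])
def onplane(E,uv,z):
    K,Rw,c=E; d=Rw@np.linalg.inv(K)@np.array([uv[0],uv[1],1.]); return c+d*(z-c[2])/d[2]
def cloud(E,dep):
    K,Rw,c=E; v,u=np.mgrid[:dep.shape[0],:dep.shape[1]]
    P=np.stack([(u-K[0,2])/K[0,0]*dep,(v-K[1,2])/K[1,1]*dep,dep],-1)
    return P@Rw.T+c
def proj(E,p):
    K,Rw,c=E; q=K@(Rw.T@(np.array(p)-c)); return q[:2]/q[2]
E
python3 - <<'E'
from h import *
im=cv2.imread('pics/top0.png')
a=cv2.resize(im[140:275,310:410],None,fx=4,fy=4,interpolation=cv2.INTER_CUBIC)
b=cv2.resize(im[165:245,100:190],None,fx=4,fy=4,interpolation=cv2.INTER_CUBIC)
c=np.zeros((540,760,3),np.uint8);c[:540,:400]=a;c[:320,400:760]=b
cv2.imwrite('pics/crop1.png',c)
s=cv2.imread('pics/side0.png')
cv2.imwrite('pics/crop2.png',cv2.resize(s[215:345,200:370],None,fx=4,fy=4,interpolation=cv2.INTER_CUBIC))
E=extr('top');print(E[2]);P=cloud(E,np.load('pics/top0.npy'))
for nm,(u,v) in dict(sq=(345,186),amb=(390,192),slim=(364,215),slv=(355,200),floor=(140,199),tray=(257,180),rackfloor=(325,215),bench=(300,260)).items(): print(nm,P[v,u].round(4))
S=extr('side');print(S[2])
E
```

```text
[ 0.35059261 -0.01535127  1.10654608]
sq [ 0.4902 -0.2604  0.1458]
amb [ 0.4717 -0.3833  0.1374]
slim [ 0.4109 -0.3067  0.1433]
slv [ 0.4593 -0.3057  0.0714]
floor [0.4803 0.3209 0.0595]
tray [ 0.5366 -0.0247  0.0063]
rackfloor [ 0.4226 -0.2295  0.0057]
bench [ 0.2896 -0.1475  0.0025]
[ 0.16662297 -0.77471108  0.88430577]
```

View pics/crop1.png

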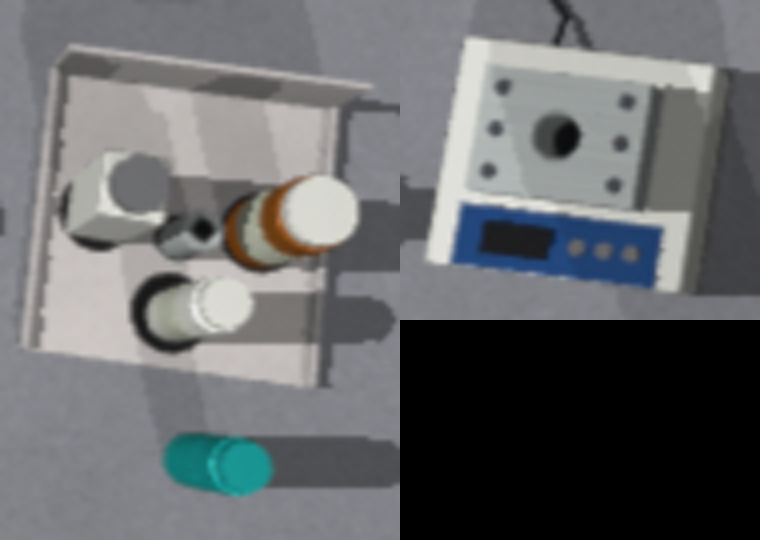

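View pics/crop2.png

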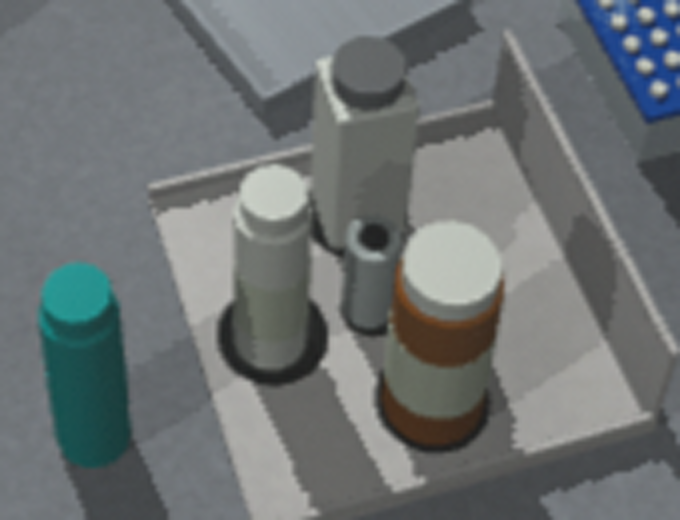

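The crops confirm it. The three bottles around the sleeve are square (grey cap), slim (white cap) and wide (amber), and the turquoise one stands alone in front of the rack. Next I measure the cap centres in both views.

```bash
cat > meas.py <<'E'
from h import *
def caps(tag):
    out={}
    for n in ['top','side']:
        E=extr(n);P=cloud(E,np.load(f'pics/{n}{tag}.npy'))
        for nm,zt,seed in [('sq',.142,(0.490,-0.260)),('amb',.138,(0.470,-0.383)),('slim',.144,(0.409,-0.306)),('slv',.076,(0.457,-0.307))]:
            r=.032 if nm!='slv' else .02
            m=(np.abs(P[:,:,2]-zt)<.007)&(np.hypot(P[:,:,0]-seed[0],P[:,:,1]-seed[1])<r)
            m=m.astype(np.uint8); k,l,st,c=cv2.connectedComponentsWithStats(m)
            if k<2: print(n,nm,'none');continue
            i=1+np.argmax(st[1:,4]); 
            # mean of rays on plane of top face
            vs,us=np.where(l==i); q=np.array([onplane(E,(u,v),zt) for u,v in zip(us,vs)])
            (cx,cy),rad=cv2.minEnclosingCircle(q[:,:2].astype(np.float32))
            print(n,nm,'px',c[i].round(1),'n',len(us),'mean',q.mean(0).round(4),'circ',round(cx,4),round(cy,4),'r',round(rad,4),'zmed',np.median(P[vs,us,2]).round(4))
E
python3 - <<'E'
from meas import *
caps('0')
for n in ['top','side']:
    E=extr(n);P=cloud(E,np.load(f'pics/{n}0.npy'))
    # heater block top
    m=((np.abs(P[:,:,2]-.095)<.006)&(np.hypot(P[:,:,0]-.48,P[:,:,1]-.32)<.1)).astype(np.uint8)
    cs,_=cv2.findContours(m,cv2.RETR_EXTERNAL,cv2.CHAIN_APPROX_NONE);c=max(cs,key=cv2.contourArea)
    w=np.array([onplane(E,p[0],.095)[:2] for p in c],np.float32)
    print(n,'block',cv2.minAreaRect(w))
    # bore: dark pixels inside block polygon
    g=cv2.imread(f'pics/{n}0.png',0); mm=np.zeros_like(g);cv2.drawContours(mm,[cv2.convexHull(c)],-1,255,-1)
    mm=cv2.erode(mm,np.ones((5,5)))
    dk=((g<110)&(mm>0)).astype(np.uint8);k,l,st,ce=cv2.connectedComponentsWithStats(dk)
    i=1+np.argmax(st[1:,4]);vs,us=np.where(l==i);q=np.array([onplane(E,(u,v),.095)[:2] for u,v in zip(us,vs)],np.float32)
    print('bore',st[i],ce[i],cv2.minEnclosingCircle(q),[onplane(E,ce[j],.095)[:2].round(4) for j in range(1,k) if st[j,4]>4])
    # tray: points z .012-.022
    m=((P[:,:,2]>.011)&(P[:,:,2]<.024)&(np.abs(P[:,:,0]-.537)<.14)&(np.abs(P[:,:,1]+.02)<.19)).astype(np.uint8)
    vs,us=np.where(m);q=P[vs,us,:2].astype(np.float32);print('tray',cv2.minAreaRect(q),len(q))
    # rack rims
E
```

```text
top sq px [344.2 185.5] n 172 mean [ 0.4922 -0.2593  0.142 ] circ 0.4928 -0.2587 r 0.0206 zmed 0.143
top amb px [389.5 192.2] n 254 mean [ 0.471  -0.3818  0.138 ] circ 0.4714 -0.3818 r 0.025 zmed 0.1392
top slim px [365.7 215.3] n 135 mean [ 0.41   -0.3111  0.144 ] circ 0.4102 -0.3107 r 0.0176 zmed 0.145
top slv px [358.5 198.3] n 57 mean [ 0.4634 -0.3147  0.076 ] circ 0.4643 -0.3162 r 0.0142 zmed 0.0776
side sq px [291.5 231.7] n 245 mean [ 0.4904 -0.2629  0.142 ] circ 0.4903 -0.2631 r 0.0223 zmed 0.1416
side amb px [312.3 281.2] n 442 mean [ 0.4692 -0.385   0.138 ] circ 0.4692 -0.3846 r 0.0256 zmed 0.1375
side slim px [267.8 263.6] n 216 mean [ 0.4084 -0.3144  0.144 ] circ 0.4078 -0.314 r 0.0189 zmed 0.1433
side slv px [290.3 273.7] n 87 mean [ 0.462  -0.3162  0.076 ] circ 0.4633 -0.3189 r 0.016 zmed 0.0757
top block ((0.4771175682544708, 0.31164515018463135), (0.12268347293138504, 0.09034010767936707), 81.71121215820312)
bore [133 194  13  11 109] [138.80733945 198.83486239] ((0.47681108117103577, 0.31242209672927856), 0.017295338213443756) [array([0.5138, 0.3518]), array([0.5005, 0.2638]), array([0.4764, 0.3129]), array([0.4828, 0.3566]), array([0.4706, 0.2678]), array([0.4541, 0.3604]), array([0.4408, 0.272 ])]
tray ((0.5353147387504578, -0.04211968183517456), (0.2781849801540375, 0.3331873416900635), 0.8228631615638733) 524
side block ((0.47543591260910034, 0.30712804198265076), (0.1301613301038742, 0.0903826653957367), 81.41415405273438)
bore [188 105  12   7  67] [193.29850746 107.95522388] ((0.4766021966934204, 0.3106808662414551), 0.01770113967359066) [array([0.5137, 0.3527]), array([0.4843, 0.3552]), array([0.4762, 0.3111]), array([0.5   , 0.2629]), array([0.441 , 0.2714]), array([0.4699, 0.2671])]
tray ((0.5353922247886658, -0.04218122363090515), (0.2790786623954773, 0.33389437198638916), 0.6193831562995911) 737
```

```bash
python3 - <<'E'
from h import *
for n in ['top','side']:
    E=extr(n);P=cloud(E,np.load(f'pics/{n}0.npy'))
    m=((P[:,:,2]>.010)&(P[:,:,2]<.026)&(np.abs(P[:,:,0]-.537)<.13)&(P[:,:,1]>-.185)&(P[:,:,1]<.14)).astype(np.uint8)
    m=cv2.morphologyEx(m,cv2.MORPH_CLOSE,np.ones((3,3)))
    k,l,st,c=cv2.connectedComponentsWithStats(m);i=1+np.argmax(st[1:,4]);vs,us=np.where(l==i)
    q=np.array([onplane(E,(u,v),.018)[:2] for u,v in zip(us,vs)],np.float32)
    print(n,st[i],cv2.minAreaRect(q),cv2.boxPoints(cv2.minAreaRect(q)).round(3).tolist())
im=cv2.imread('pics/top0.png')
cv2.imwrite('pics/crop3.png',cv2.resize(im[140:220,200:370],None,fx=4,fy=4,interpolation=cv2.INTER_CUBIC))
# square bottle body shoulder ring at z~.127 in both views
for n in ['top','side']:
    E=extr(n);P=cloud(E,np.load(f'pics/{n}0.npy'))
    d=np.hypot(P[:,:,0]-.4915,P[:,:,1]+.261)
    m=(d<.04)&(P[:,:,2]>.02)&(P[:,:,2]<.124)
    print(n,m.sum(), cv2.minAreaRect(P[m][:,:2].astype(np.float32)))
E
```

```text
top [208 148  98  63 507] ((0.5390927791595459, -0.021668389439582825), (0.1612797975540161, 0.28024089336395264), 6.641613483428955) [[0.4429999887943268, 0.1080000028014183], [0.4749999940395355, -0.17000000178813934], [0.6349999904632568, -0.15199999511241913], [0.6029999852180481, 0.12700000405311584]]
side [211 153 107  89 719] ((0.5374801158905029, -0.0254829078912735), (0.1637621968984604, 0.28692007064819336), 6.706890106201172) [[0.4390000104904175, 0.10700000077486038], [0.4729999899864197, -0.17800000309944153], [0.6359999775886536, -0.15800000727176666], [0.6019999980926514, 0.12700000405311584]]
top 188 ((0.48454728722572327, -0.24586759507656097), (0.061439234763383865, 0.03103245608508587), 31.397216796875)
side 681 ((0.47891074419021606, -0.2700689435005188), (0.03337201848626137, 0.06264416128396988), 35.56549072265625)
```

View pics/crop3.png

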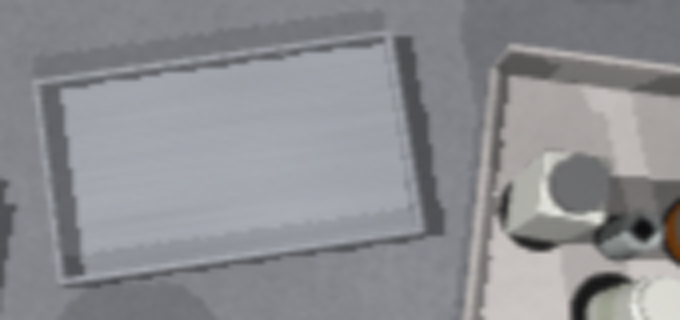

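```bash
cat >> h.py <<'E'
def go(*targets):
    s=ctrl.get_state(); Rm=R.from_quat(s['tcp_rot']); M=Rm.as_matrix()
    print('t',round(s['time'],2),'pos',s['eef_pos'].round(4),'psi',round(np.degrees(np.arctan2(M[1,1],M[0,1])),2),'zax',M[:,2].round(4),'F',s['contact_force'].round(1),'open',round(s['opening'],3),'q',s['qpos'].round(2))
    for x,y,z,psi in targets:
        p=np.radians(psi); T=np.array([[-np.sin(p),np.cos(p),0],[np.cos(p),np.sin(p),0],[0,0,-1]]).T
        T=np.column_stack([[-np.sin(p),np.cos(p),0],[np.cos(p),np.sin(p),0],[0,0,-1]])
        print((x,y,z,psi),'dpos',(M.T@(np.array([x,y,z])-s['eef_pos'])).round(4),'drot',R.from_matrix(M.T@T).as_rotvec().round(4))
E
python3 -c "
from h import *
go((.45,.35,.3,30),(.55,.05,.3,0),(.50,-.2,.3,-10))"
```

```text
t 0.15 pos [0.3011 0.6036 0.2472] psi 63.48 zax [-0.0011 -0.0015 -1.    ] F [0.  0.5 0.1] open 0.996 q [ 0.96  0.29  1.58  0.    1.28 -0.15]
(0.45, 0.35, 0.3, 30) dpos [-0.2465 -0.1605 -0.0526] drot [-1.900e-03  3.000e-04  5.844e-01]
(0.55, 0.05, 0.3, 0) dpos [-0.4699 -0.3843 -0.0522] drot [-1.800e-03  8.000e-04  1.108e+00]
(0.5, -0.2, 0.3, -10) dpos [-0.5368 -0.6303 -0.0518] drot [-1.8000e-03  9.0000e-04  1.2825e+00]
```

Call:
carry_out(
  commands=[
    {"delta_pos":[-0.2465,-0.1605,-0.0526],"delta_rot":[0,0,0.584],"claw":100},
    {"delta_pos":[-0.2465,-0.1605,-0.0526],"delta_rot":[0,0,0.584],"claw":100},
    {"delta_pos":[-0.2465,-0.1605,-0.0526],"delta_rot":[0,0,0.584],"claw":100},
    {"delta_pos":[-0.2465,-0.1605,-0.0526],"delta_rot":[0,0,0.584],"claw":100},
    {"delta_pos":[-0.2465,-0.1605,-0.0526],"delta_rot":[0,0,0.584],"claw":100},
    {"delta_pos":[-0.2465,-0.1605,-0.0526],"delta_rot":[0,0,0.584],"claw":100},
    {"delta_pos":[-0.47,-0.384,-0.052],"delta_rot":[0,0,1.1],"claw":100},
    {"delta_pos":[-0.47,-0.384,-0.052],"delta_rot":[0,0,1.1],"claw":100},
  ],
)

```text
time: 0.82
eef_pos: [0.4549, 0.3115, 0.2939]
tcp_rot: [0.606, 0.795, -0.001, 0.0]
contact_force: [0.9, 0.6, -0.2]
opening: 0.998
```

```bash
python3 -c "
from h import *
go((.55,.05,.3,0),(.50,-.18,.3,-10))"
```

```text
t 0.82 pos [0.4549 0.3115 0.2939] psi 15.37 zax [-2.0e-04 -1.2e-03 -1.0e+00] F [ 0.9  0.6 -0.2] open 0.998 q [ 0.42 -0.02  1.83 -0.    1.33  0.15]
(0.55, 0.05, 0.3, 0) dpos [-0.2773  0.0224 -0.0058] drot [-0.0004  0.0012  0.2683]
(0.5, -0.18, 0.3, -10) dpos [-0.4858 -0.0868 -0.0055] drot [-3.000e-04  1.200e-03  4.428e-01]
```

Call:
carry_out(
  commands=[
    {"delta_pos":[-0.277,0.022,-0.006],"delta_rot":[0,0,0.27],"claw":100},
    {"delta_pos":[-0.277,0.022,-0.006],"delta_rot":[0,0,0.27],"claw":100},
    {"delta_pos":[-0.277,0.022,-0.006],"delta_rot":[0,0,0.27],"claw":100},
    {"delta_pos":[-0.277,0.022,-0.006],"delta_rot":[0,0,0.27],"claw":100},
    {"delta_pos":[-0.277,0.022,-0.006],"delta_rot":[0,0,0.27],"claw":100},
    {"delta_pos":[-0.486,-0.087,-0.006],"delta_rot":[0,0,0.443],"claw":100},
    {"delta_pos":[-0.486,-0.087,-0.006],"delta_rot":[0,0,0.443],"claw":100},
    {"delta_pos":[-0.486,-0.087,-0.006],"delta_rot":[0,0,0.443],"claw":100},
  ],
)

```text
time: 1.48
eef_pos: [0.5141, -0.009, 0.299]
tcp_rot: [0.767, 0.642, -0.001, 0.0]
contact_force: [0.9, 0.4, 0.4]
opening: 1.003
```

```bash
python3 -c "
from h import *
go((.50,-.2,.3,-10))"
```

```text
t 1.48 pos [ 0.5141 -0.009   0.299 ] psi -10.11 zax [-7.0e-04 -1.1e-03 -1.0e+00] F [0.9 0.4 0.4] open 1.003 q [-0.21 -0.11  1.91 -0.    1.34 -0.04]
(0.5, -0.2, 0.3, -10) dpos [-0.1905  0.0197 -0.0008] drot [-0.0005  0.0012 -0.0019]
```

Call:
carry_out(
  commands=[
    {"delta_pos":[-0.19,0.02,-0.001],"delta_rot":[0,0,0],"claw":100},
    {"delta_pos":[-0.19,0.02,-0.001],"delta_rot":[0,0,0],"claw":100},
    {"delta_pos":[-0.19,0.02,-0.001],"delta_rot":[0,0,0],"claw":100},
    {"delta_pos":[-0.19,0.02,-0.001],"delta_rot":[0,0,0],"claw":100},
    {"delta_pos":[-0.19,0.02,-0.001],"delta_rot":[0,0,0],"claw":100},
    {"delta_pos":[-0.19,0.02,-0.001],"delta_rot":[0,0,0],"claw":100},
  ],
)

```text
time: 1.98
eef_pos: [0.4995, -0.2042, 0.2998]
tcp_rot: [0.768, 0.64, -0.001, 0.0]
contact_force: [-0.5, 0.3, -0.0]
opening: 0.998
```

```bash
python3 -c "
from h import *
go((.4915,-.261,.3,-10))
import pickle
E=extr('wrist');p,d=ctrl.read_camera('wrist');pickle.dump((E,p,d),open('w1.pkl','wb'));cv2.imwrite('pics/w1.png',p[:,:,::-1])"
```

```text
t 1.98 pos [ 0.4995 -0.2042  0.2998] psi -10.44 zax [-0.0015 -0.0026 -1.    ] F [-0.5  0.3 -0. ] open 0.998 q [-0.57 -0.05  1.85 -0.    1.34 -0.39]
(0.4915, -0.261, 0.3, -10) dpos [-0.0574  0.0024 -0.0001] drot [-0.0011  0.0028 -0.0076]
```

View pics/w1.png

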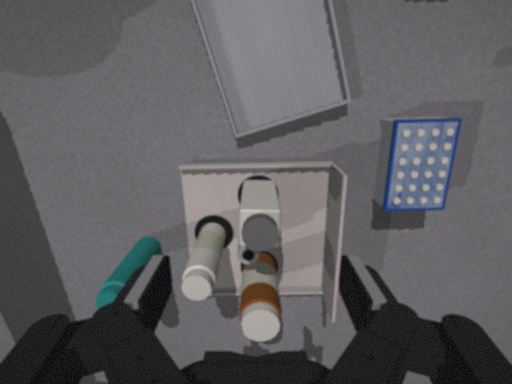

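The wrist view shows the square bottle's body at (260,205), nearly aligned with the image axes, with the slim bottle at (205,260), wide at (262,300) and sleeve at (248,256). I'll measure the square's yaw next.

```bash
python3 - <<'E'
from h import *
import pickle
E,p,d=pickle.load(open('w1.pkl','rb'));P=cloud(E,d)
for nm,zt,s in [('sq',.142,(0.4915,-0.261)),('amb',.138,(0.470,-0.383)),('slim',.144,(0.409,-0.3125)),('slv',.076,(.463,-.317))]:
    m=(abs(P[:,:,2]-zt)<.006)&(np.hypot(P[:,:,0]-s[0],P[:,:,1]-s[1])<.03)
    vs,us=np.where(m);q=np.array([onplane(E,(u,v),zt)[:2] for u,v in zip(us,vs)],np.float32)
    print(nm,len(us),q.mean(0),cv2.minEnclosingCircle(q),np.median(P[m][:,2]))
# front face (towards +y) points
m=(P[:,:,2]>.03)&(P[:,:,2]<.118)&(np.hypot(P[:,:,0]-.4915,P[:,:,1]+.261)<.042)
q=P[m][:,:2];print(len(q),q.min(0),q.max(0))
f=q[:,1]>-.25
for _ in range(4):
    a,b=np.polyfit(q[f,0],q[f,1],1);r=q[:,1]-a*q[:,0]-b;f=(abs(r)<.006)
print('face slope deg',np.degrees(np.arctan(a)),f.sum(),'y at .4915',a*.4915+b)
# shoulder plane edge
m=(abs(P[:,:,2]-.127)<.004)&(np.hypot(P[:,:,0]-.4915,P[:,:,1]+.261)<.042)
q=P[m][:,:2].astype(np.float32);print(len(q),cv2.minAreaRect(q))
cv2.imwrite('pics/w1c.png',cv2.resize(p[165:350,170:330,::-1],None,fx=3,fy=3,interpolation=cv2.INTER_CUBIC))
E
```

```text
sq 1032 [ 0.49370348 -0.2608322 ] ((0.4939989745616913, -0.26108023524284363), 0.02084193006157875) 0.1416445441781986
amb 1067 [ 0.47232196 -0.3821263 ] ((0.47163692116737366, -0.3823097348213196), 0.026166534051299095) 0.13759269640805372
slim 655 [ 0.41205877 -0.31199765] ((0.41215476393699646, -0.312350332736969), 0.018670208752155304) 0.14362307954956804
slv 299 [ 0.46656683 -0.3217308 ] ((0.4668903648853302, -0.3202630877494812), 0.015667270869016647) 0.07587859969868488
816 [ 0.47483263 -0.24733467] [ 0.51988956 -0.23583218]
face slope deg -11.511155917951145 816 y at .4915 -0.238931220087869
527 ((0.49384722113609314, -0.2621062099933624), (0.04532407596707344, 0.04561861231923103), 78.9843978881836)
```

View pics/w1c.png

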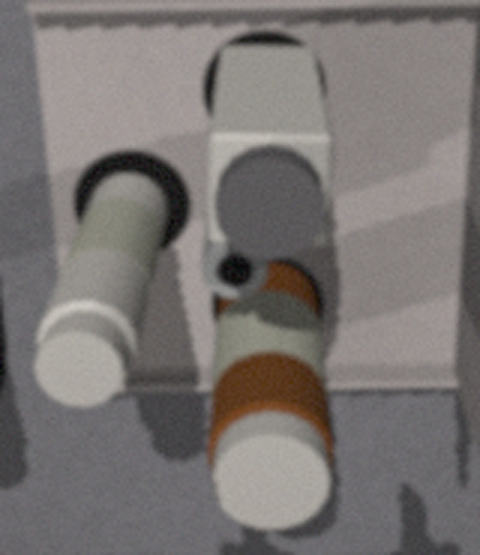

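```bash
python3 -c "
from h import *
go((.4925,-.261,.26,-11.3),(.4925,-.261,.11,-11.3))"
```

```text
t 2.03 pos [ 0.4998 -0.2018  0.2997] psi -10.36 zax [-1.6e-03 -5.0e-04 -1.0e+00] F [0.5 0.9 1. ] open 0.998 q [-0.57 -0.05  1.85 -0.    1.34 -0.39]
(0.4925, -0.261, 0.26, -11.3) dpos [-0.0595  0.0036  0.0397] drot [-0.0015  0.0008  0.0163]
(0.4925, -0.261, 0.11, -11.3) dpos [-0.0594  0.0038  0.1897] drot [-0.0015  0.0008  0.0163]
```

Call:
carry_out(
  commands=[
    {"delta_pos":[-0.0595,0.004,0.04],"delta_rot":[-0.0015,0.001,0.016],"claw":100},
    {"delta_pos":[-0.0595,0.004,0.04],"delta_rot":[-0.0015,0.001,0.016],"claw":100},
    {"delta_pos":[-0.0595,0.004,0.06],"delta_rot":[-0.0015,0.001,0.016],"claw":100},
    {"delta_pos":[-0.0595,0.004,0.1],"delta_rot":[-0.0015,0.001,0.016],"claw":100},
    {"delta_pos":[-0.0595,0.004,0.14],"delta_rot":[-0.0015,0.001,0.016],"claw":100},
    {"delta_pos":[-0.0595,0.004,0.17],"delta_rot":[-0.0015,0.001,0.016],"claw":100},
    {"delta_pos":[-0.0595,0.004,0.19],"delta_rot":[-0.0015,0.001,0.016],"claw":100},
    {"delta_pos":[-0.0595,0.004,0.19],"delta_rot":[-0.0015,0.001,0.016],"claw":100},
  ],
  force=40,
)

```text
time: 2.7
eef_pos: [0.4897, -0.2572, 0.1038]
tcp_rot: [0.773, 0.635, -0.001, -0.006]
contact_force: [-1.0, 0.3, 0.1]
opening: 0.998
```

```bash
python3 -c "
from h import *
go((.4925,-.261,.11,-11.3))"
```

```text
t 2.7 pos [ 0.4897 -0.2572  0.1038] psi -11.2 zax [-0.009   0.0077 -0.9999] F [-1.   0.3  0.1] open 0.998 q [-0.67  0.19  1.98  0.    0.99 -0.47]
(0.4925, -0.261, 0.11, -11.3) dpos [-0.0031  0.0034 -0.0062] drot [-0.0103 -0.0058  0.0017]
```

Call:
carry_out(
  commands=[
    {"delta_pos":[-0.003,0.003,-0.005],"delta_rot":[-0.01,-0.006,0],"claw":100},
    {"delta_pos":[-0.003,0.003,-0.005],"delta_rot":[-0.01,-0.006,0],"claw":100},
    {"delta_pos":[-0.003,0.003,-0.005],"delta_rot":[-0.01,-0.006,0],"claw":100},
  ],
)

```text
time: 2.95
eef_pos: [0.4936, -0.2613, 0.1113]
tcp_rot: [0.773, 0.635, 0.0, 0.002]
contact_force: [0.2, -0.3, 0.3]
opening: 1.002
```

```bash
python3 -c "
from h import *
go((.4925,-.261,.11,-11.3))
for n in ['side','top']:
    p,d=ctrl.read_camera(n);cv2.imwrite(f'pics/{n}1.png',cv2.resize(p[140:345,190:410,::-1],None,fx=2.5,fy=2.5))"
```

```text
t 2.95 pos [ 0.4936 -0.2613  0.1113] psi -11.16 zax [ 0.0032 -0.0027 -1.    ] F [ 0.2 -0.3  0.3] open 1.002 q [-0.67  0.19  1.97 -0.    0.98 -0.47]
(0.4925, -0.261, 0.11, -11.3) dpos [ 0.     -0.0011  0.0013] drot [0.0036 0.002  0.0024]
```

View pics/side1.png

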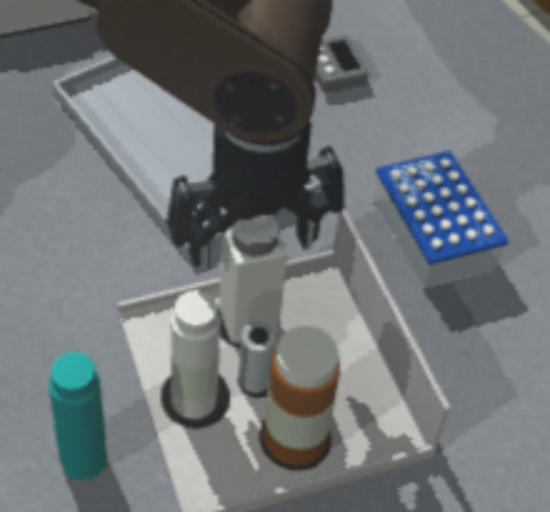

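The side view shows the fingers on both sides of the square bottle's shoulder, at (195,235) and (325,210), with the cap between them. Closing.

Call:
carry_out(
  commands=[
    {"delta_pos":[0,0,0.002],"delta_rot":[0.003,0.002,0.002],"claw":45},
    {"delta_pos":[0,0,0.002],"delta_rot":[0.003,0.002,0.002],"claw":35},
    {"delta_pos":[0,0,0.002],"delta_rot":[0.003,0.002,0.002],"claw":20},
    {"delta_pos":[0,0,0.002],"delta_rot":[0.003,0.002,0.002],"claw":20},
    {"delta_pos":[0,0,0.002],"delta_rot":[0.003,0.002,0.002],"claw":20},
    {"delta_pos":[0,0,0.002],"delta_rot":[0.003,0.002,0.002],"claw":20},
    {"delta_pos":[0,0,0.002],"delta_rot":[0.003,0.002,0.002],"claw":20},
    {"delta_pos":[0,0,0.002],"delta_rot":[0.003,0.002,0.002],"claw":20},
  ],
  force=40,
)

```text
time: 3.72
eef_pos: [0.4938, -0.2618, 0.1097]
tcp_rot: [0.773, 0.634, 0.0, 0.001]
contact_force: [0.6, -1.4, 3.6]
opening: 0.529
```

```bash
python3 -c "
from h import *
go((.4925,-.261,.2,-11.3),(.5275,.061,.2,6.6),(.5275,.061,.13,6.6))"
```

```text
t 3.72 pos [ 0.4938 -0.2618  0.1097] psi -11.3 zax [ 1.5e-03 -8.0e-04 -1.0e+00] F [ 0.6 -1.4  3.6] open 0.529 q [-0.67  0.19  1.97  0.    0.98 -0.47]
(0.4925, -0.261, 0.2, -11.3) dpos [ 0.0004 -0.0013 -0.0903] drot [ 0.0016  0.0005 -0.    ]
(0.5275, 0.061, 0.2, 6.6) dpos [ 0.3231 -0.03   -0.0905] drot [ 0.0015  0.0008 -0.3124]
(0.5275, 0.061, 0.13, 6.6) dpos [ 0.3231 -0.0301 -0.0205] drot [ 0.0015  0.0008 -0.3124]
```

Call:
carry_out(
  commands=[
    {"delta_pos":[0,0,-0.02],"delta_rot":[0,0,0],"claw":20},
    {"delta_pos":[0,0,-0.05],"delta_rot":[0,0,0],"claw":20},
    {"delta_pos":[0.01,0,-0.08],"delta_rot":[0,0,0],"claw":20},
    {"delta_pos":[0.04,-0.003,-0.09],"delta_rot":[0,0,-0.03],"claw":20},
    {"delta_pos":[0.08,-0.007,-0.09],"delta_rot":[0,0,-0.08],"claw":20},
    {"delta_pos":[0.12,-0.011,-0.09],"delta_rot":[0,0,-0.13],"claw":20},
    {"delta_pos":[0.16,-0.015,-0.09],"delta_rot":[0,0,-0.18],"claw":20},
    {"delta_pos":[0.2,-0.019,-0.09],"delta_rot":[0,0,-0.23],"claw":20},
  ],
)

```text
time: 4.38
eef_pos: [0.5127, -0.0598, 0.1978]
tcp_rot: [0.695, 0.719, -0.001, -0.001]
contact_force: [-0.1, 0.6, -2.2]
opening: 0.533
```

```bash
python3 -c "
from h import *
go((.5275,.061,.2,6.6),(.5275,.061,.125,6.6))"
```

```text
t 4.38 pos [ 0.5127 -0.0598  0.1978] psi 1.97 zax [-1.9e-03  3.0e-04 -1.0e+00] F [-0.1  0.6 -2.2] open 0.533 q [-0.31 -0.02  2.01 -0.    1.15 -0.35]
(0.5275, 0.061, 0.2, 6.6) dpos [ 0.1202  0.0189 -0.0022] drot [-0.0018 -0.0004 -0.0807]
(0.5275, 0.061, 0.125, 6.6) dpos [0.1202 0.0191 0.0728] drot [-0.0018 -0.0004 -0.0807]
```

Call:
carry_out(
  commands=[
    {"delta_pos":[0.04,0.006,-0.002],"delta_rot":[-0.002,0,-0.03],"claw":20},
    {"delta_pos":[0.08,0.012,-0.002],"delta_rot":[-0.002,0,-0.06],"claw":20},
    {"delta_pos":[0.11,0.018,0.01],"delta_rot":[-0.002,0,-0.08],"claw":20},
    {"delta_pos":[0.12,0.019,0.03],"delta_rot":[-0.002,0,-0.081],"claw":20},
    {"delta_pos":[0.12,0.019,0.055],"delta_rot":[-0.002,0,-0.081],"claw":20},
    {"delta_pos":[0.12,0.019,0.073],"delta_rot":[-0.002,0,-0.081],"claw":20},
    {"delta_pos":[0.12,0.019,0.073],"delta_rot":[-0.002,0,-0.081],"claw":20},
    {"delta_pos":[0.12,0.019,0.073],"delta_rot":[-0.002,0,-0.081],"claw":20},
  ],
)

```text
time: 5.05
eef_pos: [0.5253, 0.061, 0.1223]
tcp_rot: [0.665, 0.747, -0.002, -0.003]
contact_force: [0.7, 0.6, -2.7]
opening: 0.531
```

```bash
python3 -c "
from h import *
go((.5275,.061,.108,6.6))"
```

```text
t 5.05 pos [0.5253 0.061  0.1223] psi 6.62 zax [-6.e-03  8.e-04 -1.e+00] F [ 0.7  0.6 -2.7] open 0.531 q [-0.08  0.11  2.03  0.    1.01 -0.19]
(0.5275, 0.061, 0.108, 6.6) dpos [-0.0003  0.0023  0.0143] drot [-0.0058 -0.0015  0.0004]
```

Call:
carry_out(
  commands=[
    {"delta_pos":[0,0.002,0.003],"delta_rot":[-0.005,0,0],"claw":20},
    {"delta_pos":[0,0.002,0.006],"delta_rot":[-0.005,0,0],"claw":20},
    {"delta_pos":[0,0.002,0.009],"delta_rot":[-0.005,0,0],"claw":20},
    {"delta_pos":[0,0.002,0.011],"delta_rot":[-0.005,0,0],"claw":20},
    {"delta_pos":[0,0.002,0.013],"delta_rot":[-0.005,0,0],"claw":20},
    {"delta_pos":[0,0.002,0.014],"delta_rot":[-0.005,0,0],"claw":20},
    {"delta_pos":[0,0.002,0.0145],"delta_rot":[-0.005,0,0],"claw":20},
  ],
)

```text
time: 5.63
eef_pos: [0.5272, 0.0612, 0.1078]
tcp_rot: [0.665, 0.747, 0.0, -0.001]
contact_force: [0.2, -0.3, -2.7]
opening: 0.534
```

```bash
python3 -c "
from h import *
go((.5275,.061,.107,6.6))"
```

```text
t 5.63 pos [0.5272 0.0612 0.1078] psi 6.62 zax [-0.001   0.0014 -1.    ] F [ 0.2 -0.3 -2.7] open 0.534 q [-0.08  0.13  2.03  0.    0.97 -0.19]
(0.5275, 0.061, 0.107, 6.6) dpos [-0.0002  0.0003  0.0008] drot [-0.0009 -0.0015  0.0003]
```

Not quite touching yet. Down another 1–2 mm, then open.

Call:
carry_out(
  commands=[
    {"delta_pos":[0,0,0.001],"delta_rot":[0,0,0],"claw":20},
    {"delta_pos":[0,0,0.002],"delta_rot":[0,0,0],"claw":20},
    {"delta_pos":[0,0,0.002],"delta_rot":[0,0,0],"claw":20},
  ],
)

```text
time: 5.88
eef_pos: [0.5275, 0.0612, 0.1076]
tcp_rot: [0.665, 0.747, -0.0, -0.001]
contact_force: [-4.1, 0.1, 6.7]
opening: 0.536
```

Call:
carry_out(
  commands=[
    {"delta_pos":[0,0,0],"delta_rot":[0,0,0],"claw":60},
    {"delta_pos":[0,0,0],"delta_rot":[0,0,0],"claw":80},
    {"delta_pos":[0,0,0],"delta_rot":[0,0,0],"claw":90},
    {"delta_pos":[0,0,0],"delta_rot":[0,0,0],"claw":90},
    {"delta_pos":[0,0,-0.02],"delta_rot":[0,0,0],"claw":90},
    {"delta_pos":[0,0,-0.06],"delta_rot":[0,0,0],"claw":90},
    {"delta_pos":[0,0,-0.1],"delta_rot":[0,0,0],"claw":90},
    {"delta_pos":[0,0,-0.12],"delta_rot":[0,0,0],"claw":90},
  ],
)

```text
time: 6.55
eef_pos: [0.5296, 0.061, 0.2328]
tcp_rot: [0.665, 0.747, 0.002, 0.002]
contact_force: [1.4, -0.0, 0.9]
opening: 0.903
```

```bash
python3 - <<'E'
from h import *
go((.4102,-.3125,.24,-10),(.4102,-.3125,.113,-10))
for n in ['side']:
    p,d=ctrl.read_camera(n);cv2.imwrite(f'pics/{n}2.png',p[:,:,::-1])
E
```

```text
t 6.55 pos [0.5296 0.061  0.2328] psi 6.63 zax [ 5.4e-03  8.0e-04 -1.0e+00] F [ 1.4 -0.   0.9] open 0.903 q [-0.08 -0.02  1.94  0.    1.21 -0.19]
(0.4102, -0.3125, 0.24, -10) dpos [-0.3572 -0.1617 -0.0082] drot [ 0.0054 -0.001   0.2902]
(0.4102, -0.3125, 0.113, -10) dpos [-0.3572 -0.1624  0.1188] drot [ 0.0054 -0.001   0.2902]
```

View pics/side2.png

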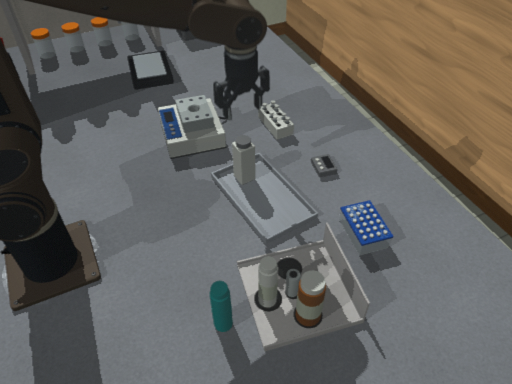

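The square bottle stands upright at the tray's far end, (243,163). Next is the slim bottle at (268,285).

Call:
carry_out(
  commands=[
    {"delta_pos":[-0.03,-0.014,-0.004],"delta_rot":[0.005,0,0.03],"claw":90},
    {"delta_pos":[-0.066,-0.03,-0.007],"delta_rot":[0.005,0,0.06],"claw":90},
    {"delta_pos":[-0.102,-0.046,-0.007],"delta_rot":[0.005,0,0.1],"claw":90},
    {"delta_pos":[-0.138,-0.062,-0.007],"delta_rot":[0.005,0,0.14],"claw":90},
    {"delta_pos":[-0.174,-0.079,-0.007],"delta_rot":[0.005,0,0.18],"claw":90},
    {"delta_pos":[-0.21,-0.095,-0.007],"delta_rot":[0.005,0,0.22],"claw":90},
    {"delta_pos":[-0.246,-0.111,-0.007],"delta_rot":[0.005,0,0.26],"claw":90},
    {"delta_pos":[-0.28,-0.127,-0.007],"delta_rot":[0.005,0,0.29],"claw":90},
  ],
)

```text
time: 7.27
eef_pos: [0.4365, -0.2337, 0.2418]
tcp_rot: [0.767, 0.642, 0.003, 0.002]
contact_force: [-0.3, -0.4, -0.3]
opening: 0.899
```

```bash
python3 - <<'E'
from h import *
go((.4102,-.3125,.24,-10),(.4102,-.3125,.113,-10))
E
```

```text
t 7.27 pos [ 0.4365 -0.2337  0.2418] psi -10.11 zax [ 6.9e-03  3.0e-04 -1.0e+00] F [-0.3 -0.4 -0.3] open 0.899 q [-0.7  -0.12  2.02  0.    1.23 -0.52]
(0.4102, -0.3125, 0.24, -10) dpos [-0.0822 -0.0121  0.0016] drot [ 0.0067 -0.0015 -0.0018]
(0.4102, -0.3125, 0.113, -10) dpos [-0.0824 -0.013   0.1286] drot [ 0.0067 -0.0015 -0.0018]
```

Call:
carry_out(
  commands=[
    {"delta_pos":[-0.035,-0.006,0],"delta_rot":[0.006,-0.001,0],"claw":90},
    {"delta_pos":[-0.07,-0.011,0.001],"delta_rot":[0.006,-0.001,0],"claw":90},
    {"delta_pos":[-0.082,-0.012,0.015],"delta_rot":[0.006,-0.001,0],"claw":90},
    {"delta_pos":[-0.082,-0.013,0.05],"delta_rot":[0.006,-0.001,0],"claw":90},
    {"delta_pos":[-0.082,-0.013,0.085],"delta_rot":[0.006,-0.001,0],"claw":90},
    {"delta_pos":[-0.082,-0.013,0.115],"delta_rot":[0.006,-0.001,0],"claw":90},
    {"delta_pos":[-0.082,-0.013,0.128],"delta_rot":[0.006,-0.001,0],"claw":90},
    {"delta_pos":[-0.082,-0.013,0.128],"delta_rot":[0.006,-0.001,0],"claw":90},
  ],
)

```text
time: 7.93
eef_pos: [0.4078, -0.3097, 0.1087]
tcp_rot: [0.767, 0.642, 0.0, -0.005]
contact_force: [-0.3, 0.5, -0.7]
opening: 0.898
```

```bash
python3 - <<'E'
from h import *
go((.4102,-.3125,.113,-10))
E
```

```text
t 7.93 pos [ 0.4078 -0.3097  0.1087] psi -10.13 zax [-0.0054  0.0073 -1.    ] F [-0.3  0.5 -0.7] open 0.898 q [-0.85  0.1   2.07  0.    0.98 -0.67]
(0.4102, -0.3125, 0.113, -10) dpos [-0.0023  0.0028 -0.0043] drot [-0.0066 -0.0063 -0.0023]
```

Call:
carry_out(
  commands=[
    {"delta_pos":[-0.002,0.003,-0.003],"delta_rot":[-0.0066,-0.006,-0.002],"claw":90},
    {"delta_pos":[-0.002,0.003,-0.003],"delta_rot":[-0.0066,-0.006,-0.002],"claw":70},
    {"delta_pos":[-0.002,0.003,-0.003],"delta_rot":[-0.0066,-0.006,-0.002],"claw":50},
    {"delta_pos":[-0.002,0.003,-0.003],"delta_rot":[-0.0066,-0.006,-0.002],"claw":30},
    {"delta_pos":[-0.002,0.003,-0.003],"delta_rot":[-0.0066,-0.006,-0.002],"claw":15},
    {"delta_pos":[-0.002,0.003,-0.003],"delta_rot":[-0.0066,-0.006,-0.002],"claw":15},
    {"delta_pos":[-0.002,0.003,-0.003],"delta_rot":[-0.0066,-0.006,-0.002],"claw":15},
    {"delta_pos":[-0.002,0.003,-0.003],"delta_rot":[-0.0066,-0.006,-0.002],"claw":15},
  ],
)

```text
time: 8.6
eef_pos: [0.4114, -0.3133, 0.1136]
tcp_rot: [0.766, 0.643, 0.0, 0.002]
contact_force: [-0.0, -0.1, 6.4]
opening: 0.456
```

```bash
python3 - <<'E'
from h import *
go((.4102,-.3125,.2,-10),(.538,-.0235,.2,6.6))
E
```

```text
t 8.6 pos [ 0.4114 -0.3133  0.1136] psi -10.01 zax [ 0.0026 -0.0025 -1.    ] F [-0.  -0.1  6.4] open 0.456 q [-0.85  0.09  2.07  0.    0.98 -0.67]
(0.4102, -0.3125, 0.2, -10) dpos [ 0.0004 -0.0011 -0.0864] drot [ 0.003   0.002  -0.0001]
(0.538, -0.0235, 0.2, 6.6) dpos [ 0.3072  0.0745 -0.0868] drot [ 0.0026  0.0024 -0.2899]
```

Call:
carry_out(
  commands=[
    {"delta_pos":[0,0,-0.02],"delta_rot":[0,0,0],"claw":15},
    {"delta_pos":[0,0,-0.05],"delta_rot":[0,0,0],"claw":15},
    {"delta_pos":[0.01,0.002,-0.08],"delta_rot":[0,0,0],"claw":15},
    {"delta_pos":[0.04,0.01,-0.087],"delta_rot":[0,0,-0.03],"claw":15},
    {"delta_pos":[0.075,0.018,-0.087],"delta_rot":[0,0,-0.07],"claw":15},
    {"delta_pos":[0.11,0.027,-0.087],"delta_rot":[0,0,-0.12],"claw":15},
    {"delta_pos":[0.15,0.036,-0.087],"delta_rot":[0,0,-0.17],"claw":15},
    {"delta_pos":[0.19,0.046,-0.087],"delta_rot":[0,0,-0.22],"claw":15},
  ],
)

```text
time: 9.27
eef_pos: [0.4893, -0.1322, 0.1999]
tcp_rot: [0.69, 0.723, -0.0, 0.001]
contact_force: [0.8, -0.1, -1.5]
opening: 0.453
```

```bash
python3 - <<'E'
from h import *
go((.538,-.0235,.2,6.6),(.538,-.0235,.128,6.6))
E
```

```text
t 9.27 pos [ 0.4893 -0.1322  0.1999] psi 2.67 zax [ 0.0018 -0.0021 -1.    ] F [ 0.8 -0.1 -1.5] open 0.453 q [-0.46 -0.04  2.03 -0.    1.15 -0.51]
(0.538, -0.0235, 0.2, 6.6) dpos [ 0.1063  0.0538 -0.0003] drot [ 0.0016  0.0023 -0.0685]
(0.538, -0.0235, 0.128, 6.6) dpos [0.1065 0.0536 0.0717] drot [ 0.0016  0.0023 -0.0685]
```

Call:
carry_out(
  commands=[
    {"delta_pos":[0.036,0.018,0],"delta_rot":[0.002,0.002,-0.025],"claw":15},
    {"delta_pos":[0.072,0.036,0],"delta_rot":[0.002,0.002,-0.05],"claw":15},
    {"delta_pos":[0.098,0.05,0.01],"delta_rot":[0.002,0.002,-0.068],"claw":15},
    {"delta_pos":[0.1065,0.0536,0.03],"delta_rot":[0.002,0.002,-0.068],"claw":15},
    {"delta_pos":[0.1065,0.0536,0.055],"delta_rot":[0.002,0.002,-0.068],"claw":15},
    {"delta_pos":[0.1065,0.0536,0.072],"delta_rot":[0.002,0.002,-0.068],"claw":15},
    {"delta_pos":[0.1065,0.0536,0.074],"delta_rot":[0.002,0.002,-0.068],"claw":15},
    {"delta_pos":[0.1065,0.0536,0.076],"delta_rot":[0.002,0.002,-0.068],"claw":15},
  ],
)

```text
time: 9.93
eef_pos: [0.5368, -0.0231, 0.1223]
tcp_rot: [0.665, 0.747, -0.001, -0.002]
contact_force: [0.5, 0.7, -2.2]
opening: 0.453
```

```bash
python3 - <<'E'
from h import *
go((.538,-.0235,.1116,6.6))
E
```

```text
t 9.93 pos [ 0.5368 -0.0231  0.1223] psi 6.58 zax [-3.7e-03  5.0e-04 -1.0e+00] F [ 0.5  0.7 -2.2] open 0.453 q [-0.23  0.13  2.01 -0.    1.01 -0.35]
(0.538, -0.0235, 0.1116, 6.6) dpos [-0.0006  0.0012  0.0107] drot [-0.0037 -0.0009 -0.0003]
```

Call:
carry_out(
  commands=[
    {"delta_pos":[0,0.001,0.003],"delta_rot":[-0.003,0,0],"claw":15},
    {"delta_pos":[0,0.001,0.006],"delta_rot":[-0.003,0,0],"claw":15},
    {"delta_pos":[0,0.001,0.008],"delta_rot":[-0.003,0,0],"claw":15},
    {"delta_pos":[0,0.001,0.0095],"delta_rot":[-0.003,0,0],"claw":15},
    {"delta_pos":[0,0.001,0.0105],"delta_rot":[-0.003,0,0],"claw":15},
    {"delta_pos":[0,0.001,0.0115],"delta_rot":[-0.003,0,0],"claw":15},
    {"delta_pos":[0,0.001,0.012],"delta_rot":[-0.003,0,0],"claw":15},
  ],
)

```text
time: 10.52
eef_pos: [0.5382, -0.0232, 0.1116]
tcp_rot: [0.665, 0.747, 0.0, -0.0]
contact_force: [-2.8, -0.1, 6.5]
opening: 0.454
```

Contact at 6.5 N. Release.

Call:
carry_out(
  commands=[
    {"delta_pos":[0,0,0],"delta_rot":[0,0,0],"claw":55},
    {"delta_pos":[0,0,0],"delta_rot":[0,0,0],"claw":75},
    {"delta_pos":[0,0,0],"delta_rot":[0,0,0],"claw":90},
    {"delta_pos":[0,0,0],"delta_rot":[0,0,0],"claw":90},
    {"delta_pos":[0,0,-0.02],"delta_rot":[0,0,0],"claw":90},
    {"delta_pos":[0,0,-0.06],"delta_rot":[0,0,0],"claw":90},
    {"delta_pos":[0,0,-0.1],"delta_rot":[0,0,0],"claw":90},
    {"delta_pos":[0,0,-0.12],"delta_rot":[0,0,0],"claw":100},
  ],
)

```text
time: 11.18
eef_pos: [0.54, -0.0236, 0.2368]
tcp_rot: [0.665, 0.747, 0.002, 0.003]
contact_force: [0.8, -0.5, 1.1]
opening: 0.99
```

```bash
python3 - <<'E'
from h import *
go((.4708,-.383,.235,-10),(.4708,-.383,.105,-10))
for n in ['side']:
    p,d=ctrl.read_camera(n);cv2.imwrite(f'pics/{n}3.png',p[:,:,::-1])
E
```

```text
t 11.18 pos [ 0.54   -0.0236  0.2368] psi 6.59 zax [ 0.0064 -0.001  -1.    ] F [ 0.8 -0.5  1.1] open 0.99 q [-0.23 -0.    1.92  0.    1.22 -0.35]
(0.4708, -0.383, 0.235, -10) dpos [-0.3491 -0.11    0.0017] drot [0.0064 0.0008 0.2895]
(0.4708, -0.383, 0.105, -10) dpos [-0.3489 -0.1108  0.1317] drot [0.0064 0.0008 0.2895]
```

View pics/side3.png

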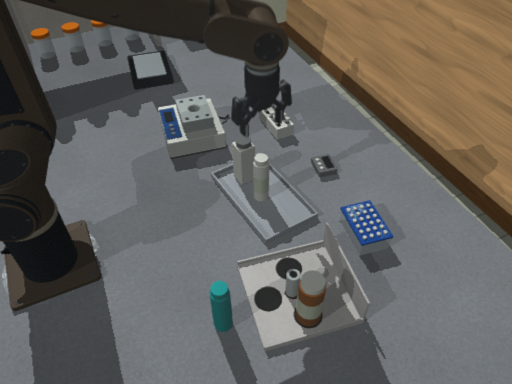

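The square and slim bottles both stand on the tray, at (243,160) and (261,178). Next is the wide one.

Call:
carry_out(
  commands=[
    {"delta_pos":[-0.03,-0.01,0.001],"delta_rot":[0.006,0,0.03],"claw":100},
    {"delta_pos":[-0.068,-0.021,0.001],"delta_rot":[0.006,0,0.06],"claw":100},
    {"delta_pos":[-0.106,-0.033,0.001],"delta_rot":[0.006,0,0.1],"claw":100},
    {"delta_pos":[-0.144,-0.045,0.001],"delta_rot":[0.006,0,0.14],"claw":100},
    {"delta_pos":[-0.182,-0.057,0.001],"delta_rot":[0.006,0,0.18],"claw":100},
    {"delta_pos":[-0.22,-0.069,0.001],"delta_rot":[0.006,0,0.22],"claw":100},
    {"delta_pos":[-0.255,-0.08,0.001],"delta_rot":[0.006,0,0.26],"claw":100},
    {"delta_pos":[-0.285,-0.09,0.001],"delta_rot":[0.006,0,0.289],"claw":100},
  ],
)

```text
time: 11.9
eef_pos: [0.4842, -0.3197, 0.2388]
tcp_rot: [0.767, 0.642, 0.002, 0.003]
contact_force: [1.2, -0.7, 0.3]
opening: 1.003
```

```bash
python3 - <<'E'
from h import *
go((.4708,-.383,.235,-10),(.4708,-.383,.105,-10))
E
```

```text
t 11.9 pos [ 0.4842 -0.3197  0.2388] psi -10.13 zax [ 0.0063 -0.0024 -1.    ] F [ 1.2 -0.7  0.3] open 1.003 q [-0.76  0.08  1.83  0.    1.22 -0.58]
(0.4708, -0.383, 0.235, -10) dpos [-0.0646 -0.002   0.0039] drot [ 0.0066  0.0013 -0.0024]
(0.4708, -0.383, 0.105, -10) dpos [-0.0645 -0.0029  0.1339] drot [ 0.0066  0.0013 -0.0024]
```

Call:
carry_out(
  commands=[
    {"delta_pos":[-0.035,-0.001,0.002],"delta_rot":[0.006,0.001,-0.002],"claw":100},
    {"delta_pos":[-0.06,-0.002,0.004],"delta_rot":[0.006,0.001,-0.002],"claw":100},
    {"delta_pos":[-0.0645,-0.003,0.015],"delta_rot":[0.006,0.001,-0.002],"claw":100},
    {"delta_pos":[-0.0645,-0.003,0.045],"delta_rot":[0.006,0.001,-0.002],"claw":100},
    {"delta_pos":[-0.0645,-0.003,0.08],"delta_rot":[0.006,0.001,-0.002],"claw":100},
    {"delta_pos":[-0.0645,-0.003,0.115],"delta_rot":[0.006,0.001,-0.002],"claw":100},
    {"delta_pos":[-0.0645,-0.003,0.13],"delta_rot":[0.006,0.001,-0.002],"claw":100},
    {"delta_pos":[-0.0645,-0.003,0.13],"delta_rot":[0.006,0.001,-0.002],"claw":100},
  ],
)

```text
time: 12.57
eef_pos: [0.468, -0.3792, 0.1023]
tcp_rot: [0.766, 0.643, 0.0, -0.006]
contact_force: [-0.7, 0.5, -0.3]
opening: 1.0
```

```bash
python3 - <<'E'
from h import *
go((.4708,-.383,.105,-10))
E
```

```text
t 12.57 pos [ 0.468  -0.3792  0.1023] psi -10.0 zax [-0.0071  0.0088 -0.9999] F [-0.7  0.5 -0.3] open 1.0 q [-0.85  0.29  1.86  0.    1.   -0.68]
(0.4708, -0.383, 0.105, -10) dpos [-0.0033  0.0034 -0.0027] drot [-0.0085 -0.0074 -0.0001]
```

Call:
carry_out(
  commands=[
    {"delta_pos":[-0.003,0.003,-0.002],"delta_rot":[-0.008,-0.007,0],"claw":100},
    {"delta_pos":[-0.003,0.003,-0.002],"delta_rot":[-0.008,-0.007,0],"claw":80},
    {"delta_pos":[-0.003,0.003,-0.002],"delta_rot":[-0.008,-0.007,0],"claw":60},
    {"delta_pos":[-0.003,0.003,-0.002],"delta_rot":[-0.008,-0.007,0],"claw":30},
    {"delta_pos":[-0.003,0.003,-0.002],"delta_rot":[-0.008,-0.007,0],"claw":30},
    {"delta_pos":[-0.003,0.003,-0.002],"delta_rot":[-0.008,-0.007,0],"claw":30},
    {"delta_pos":[-0.003,0.003,-0.002],"delta_rot":[-0.008,-0.007,0],"claw":30},
    {"delta_pos":[-0.003,0.003,-0.002],"delta_rot":[-0.008,-0.007,0],"claw":30},
  ],
)

```text
time: 13.23
eef_pos: [0.4717, -0.3838, 0.1067]
tcp_rot: [0.766, 0.643, 0.0, 0.002]
contact_force: [1.1, 0.2, 6.1]
opening: 0.618
```

```bash
python3 - <<'E'
from h import *
go((.4708,-.383,.215,-10),(.548,-.108,.215,6.6))
E
```

```text
t 13.23 pos [ 0.4717 -0.3838  0.1067] psi -10.01 zax [ 0.0029 -0.0026 -1.    ] F [1.1 0.2 6.1] open 0.618 q [-0.85  0.29  1.85  0.    1.   -0.68]
(0.4708, -0.383, 0.215, -10) dpos [ 0.0004 -0.0007 -0.1083] drot [ 0.0033  0.0021 -0.0002]
(0.548, -0.108, 0.215, 6.6) dpos [ 0.2846  0.0275 -0.1088] drot [ 0.003   0.0026 -0.2899]
```

Call:
carry_out(
  commands=[
    {"delta_pos":[0,0,-0.02],"delta_rot":[0,0,0],"claw":30},
    {"delta_pos":[0,0,-0.05],"delta_rot":[0,0,0],"claw":30},
    {"delta_pos":[0,0,-0.08],"delta_rot":[0,0,0],"claw":30},
    {"delta_pos":[0.005,0,-0.105],"delta_rot":[0,0,-0.03],"claw":30},
    {"delta_pos":[0.03,0.003,-0.11],"delta_rot":[0,0,-0.07],"claw":30},
    {"delta_pos":[0.065,0.006,-0.11],"delta_rot":[0,0,-0.12],"claw":30},
    {"delta_pos":[0.105,0.01,-0.11],"delta_rot":[0,0,-0.17],"claw":30},
    {"delta_pos":[0.145,0.014,-0.11],"delta_rot":[0,0,-0.22],"claw":30},
  ],
)

```text
time: 13.9
eef_pos: [0.5094, -0.2415, 0.2151]
tcp_rot: [0.691, 0.723, -0.0, 0.001]
contact_force: [0.6, -0.4, -3.2]
opening: 0.621
```

```bash
python3 - <<'E'
from h import *
go((.548,-.108,.2,6.6),(.548,-.108,.118,6.6))
E
```

```text
t 13.9 pos [ 0.5094 -0.2415  0.2151] psi 2.64 zax [ 6.0e-04 -1.1e-03 -1.0e+00] F [ 0.6 -0.4 -3.2] open 0.621 q [-0.62  0.07  1.89 -0.    1.18 -0.67]
(0.548, -0.108, 0.2, 6.6) dpos [0.1316 0.0447 0.015 ] drot [ 0.0005  0.0012 -0.0692]
(0.548, -0.108, 0.118, 6.6) dpos [0.1317 0.0446 0.097 ] drot [ 0.0005  0.0012 -0.0692]
```

Call:
carry_out(
  commands=[
    {"delta_pos":[0.037,0.012,0],"delta_rot":[0,0.001,-0.025],"claw":30},
    {"delta_pos":[0.074,0.025,0.002],"delta_rot":[0,0.001,-0.05],"claw":30},
    {"delta_pos":[0.108,0.037,0.01],"delta_rot":[0,0.001,-0.069],"claw":30},
    {"delta_pos":[0.128,0.044,0.03],"delta_rot":[0,0.001,-0.069],"claw":30},
    {"delta_pos":[0.1317,0.0446,0.055],"delta_rot":[0,0.001,-0.069],"claw":30},
    {"delta_pos":[0.1317,0.0446,0.08],"delta_rot":[0,0.001,-0.069],"claw":30},
    {"delta_pos":[0.1317,0.0446,0.094],"delta_rot":[0,0.001,-0.069],"claw":30},
    {"delta_pos":[0.1317,0.0446,0.097],"delta_rot":[0,0.001,-0.069],"claw":30},
  ],
)

```text
time: 14.57
eef_pos: [0.5442, -0.1063, 0.1127]
tcp_rot: [0.665, 0.747, -0.002, -0.005]
contact_force: [-0.2, -0.1, -3.8]
opening: 0.62
```

```bash
python3 - <<'E'
from h import *
go((.548,-.108,.1047,6.6))
E
```

```text
t 14.57 pos [ 0.5442 -0.1063  0.1127] psi 6.63 zax [-0.0095  0.0036 -0.9999] F [-0.2 -0.1 -3.8] open 0.62 q [-0.38  0.18  1.97 -0.    1.   -0.49]
(0.548, -0.108, 0.1047, 6.6) dpos [-0.0022  0.0037  0.0079] drot [-0.0091 -0.0046  0.0006]
```

Call:
carry_out(
  commands=[
    {"delta_pos":[-0.002,0.003,0.001],"delta_rot":[-0.009,-0.004,0],"claw":30},
    {"delta_pos":[-0.002,0.003,0.001],"delta_rot":[-0.009,-0.004,0],"claw":30},
    {"delta_pos":[-0.002,0.003,0.003],"delta_rot":[-0.009,-0.004,0],"claw":30},
    {"delta_pos":[-0.002,0.003,0.005],"delta_rot":[-0.009,-0.004,0],"claw":30},
    {"delta_pos":[-0.002,0.003,0.007],"delta_rot":[-0.009,-0.004,0],"claw":30},
    {"delta_pos":[-0.002,0.003,0.008],"delta_rot":[-0.009,-0.004,0],"claw":30},
    {"delta_pos":[-0.002,0.003,0.009],"delta_rot":[-0.009,-0.004,0],"claw":30},
    {"delta_pos":[-0.002,0.003,0.009],"delta_rot":[-0.009,-0.004,0],"claw":30},
  ],
)

```text
time: 15.23
eef_pos: [0.5477, -0.1081, 0.1047]
tcp_rot: [0.665, 0.747, 0.0, 0.0]
contact_force: [-1.3, 1.5, 0.4]
opening: 0.617
```

Call:
carry_out(
  commands=[
    {"delta_pos":[0,0,0],"delta_rot":[0,0,0],"claw":70},
    {"delta_pos":[0,0,0],"delta_rot":[0,0,0],"claw":85},
    {"delta_pos":[0,0,0],"delta_rot":[0,0,0],"claw":100},
    {"delta_pos":[0,0,0],"delta_rot":[0,0,0],"claw":100},
    {"delta_pos":[0,0,-0.02],"delta_rot":[0,0,0],"claw":100},
    {"delta_pos":[0,0,-0.06],"delta_rot":[0,0,0],"claw":100},
    {"delta_pos":[0,0,-0.1],"delta_rot":[0,0,0],"claw":100},
    {"delta_pos":[0,0,-0.12],"delta_rot":[0,0,0],"claw":80},
  ],
)

```text
time: 15.9
eef_pos: [0.5496, -0.1088, 0.2302]
tcp_rot: [0.665, 0.747, 0.002, 0.004]
contact_force: [0.6, 0.8, 0.9]
opening: 0.882
```

```bash
python3 - <<'E'
from h import *
import pickle
go((.464,-.3185,.2,-10))
p,d=ctrl.read_camera('side');cv2.imwrite('pics/side4.png',p[:,:,::-1])
E0=extr('side');P=cloud(E0,d)
m=(abs(P[:,:,2]-.076)<.006)&(np.hypot(P[:,:,0]-.464,P[:,:,1]+.3185)<.03)
vs,us=np.where(m);q=np.array([onplane(E0,(u,v),.076)[:2] for u,v in zip(us,vs)],np.float32)
print('side slv',len(us),q.mean(0),cv2.minEnclosingCircle(q))
p,d=ctrl.read_camera('top')
E0=extr('top');P=cloud(E0,d)
m=(abs(P[:,:,2]-.076)<.006)&(np.hypot(P[:,:,0]-.464,P[:,:,1]+.3185)<.03)
vs,us=np.where(m);q=np.array([onplane(E0,(u,v),.076)[:2] for u,v in zip(us,vs)],np.float32)
if len(q):print('top slv',len(us),q.mean(0),cv2.minEnclosingCircle(q))
cv2.imwrite('pics/top4.png',p[:,:,::-1])
E
```

```text
t 15.9 pos [ 0.5496 -0.1088  0.2302] psi 6.64 zax [ 0.0076 -0.0026 -1.    ] F [0.6 0.8 0.9] open 0.882 q [-0.38  0.05  1.88  0.    1.2  -0.49]
(0.464, -0.3185, 0.2, -10) dpos [-0.1983 -0.1095  0.0301] drot [0.0077 0.0024 0.2904]
side slv 149 [ 0.46517965 -0.320657  ] ((0.465412437915802, -0.32090455293655396), 0.016477210447192192)
top slv 86 [ 0.46630234 -0.3180175 ] ((0.4671750068664551, -0.31787681579589844), 0.015906276181340218)
```

View pics/side4.png

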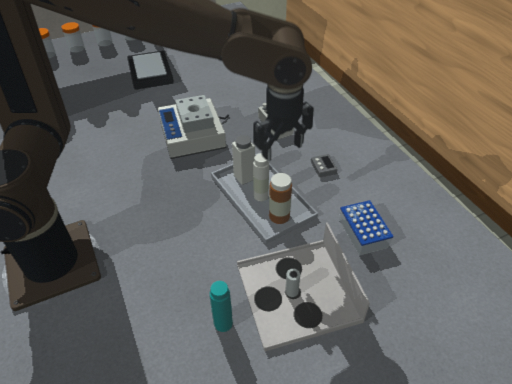

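All three bottles stand on the tray, at (243,160), (261,178) and (280,197). The sleeve stands free at (292,284), and both views put it near (0.466, -0.319).

```bash
python3 - <<'E'
from h import *
go((.466,-.3195,.19,-10),(.466,-.3195,.064,-10))
E
```

```text
t 16.0 pos [ 0.5505 -0.1092  0.231 ] psi 6.64 zax [ 0.0112 -0.0041 -0.9999] F [ 0.3 -0.5 -0.8] open 0.802 q [-0.38  0.05  1.88  0.    1.2  -0.49]
(0.466, -0.3195, 0.19, -10) dpos [-0.1989 -0.1087  0.0409] drot [0.0114 0.0038 0.2904]
(0.466, -0.3195, 0.064, -10) dpos [-0.1982 -0.1101  0.1669] drot [0.0114 0.0038 0.2904]
```

Call:
carry_out(
  commands=[
    {"delta_pos":[-0.03,-0.016,0.006],"delta_rot":[0.011,0.004,0.05],"claw":80},
    {"delta_pos":[-0.065,-0.035,0.014],"delta_rot":[0.011,0.004,0.1],"claw":80},
    {"delta_pos":[-0.1,-0.055,0.021],"delta_rot":[0.011,0.004,0.15],"claw":80},
    {"delta_pos":[-0.135,-0.074,0.028],"delta_rot":[0.011,0.004,0.2],"claw":80},
    {"delta_pos":[-0.17,-0.093,0.035],"delta_rot":[0.011,0.004,0.25],"claw":80},
    {"delta_pos":[-0.195,-0.107,0.041],"delta_rot":[0.011,0.004,0.29],"claw":80},
    {"delta_pos":[-0.1985,-0.109,0.06],"delta_rot":[0.011,0.004,0.29],"claw":80},
    {"delta_pos":[-0.1985,-0.109,0.06],"delta_rot":[0.011,0.004,0.29],"claw":80},
  ],
)

```text
time: 16.67
eef_pos: [0.4629, -0.3193, 0.166]
tcp_rot: [0.767, 0.642, -0.0, -0.004]
contact_force: [-0.7, 1.4, -1.3]
opening: 0.8
```

```bash
python3 - <<'E'
from h import *
go((.466,-.3195,.064,-10))
E1=extr('wrist');p,d=ctrl.read_camera('wrist');cv2.imwrite('pics/w5.png',p[:,:,::-1]);P=cloud(E1,d)
m=(abs(P[:,:,2]-.076)<.006)&(np.hypot(P[:,:,0]-.466,P[:,:,1]+.3195)<.03)
vs,us=np.where(m);q=np.array([onplane(E1,(u,v),.076)[:2] for u,v in zip(us,vs)],np.float32)
if len(q):print('slv',us.mean(),vs.mean(),len(us),q.mean(0),cv2.minEnclosingCircle(q))
E
```

```text
t 16.67 pos [ 0.4629 -0.3193  0.166 ] psi -10.18 zax [-0.0055  0.0059 -1.    ] F [-0.7  1.4 -1.3] open 0.8 q [-0.78  0.13  1.92  0.    1.1  -0.61]
(0.466, -0.3195, 0.064, -10) dpos [-1.00e-04  3.70e-03  1.02e-01] drot [-0.0064 -0.0048 -0.0032]
slv 261.9505946935041 207.65507776761208 1093 [ 0.46811312 -0.32020098] ((0.46802493929862976, -0.32032009959220886), 0.015657449141144753)
```

View pics/w5.png

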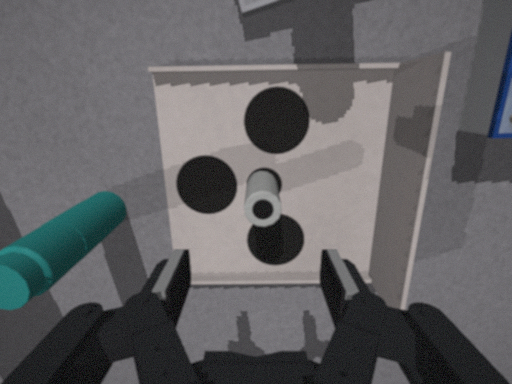

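The wrist view shows the sleeve at (263,208), nearly centred between the jaws at column 255. The measurement (0.468, -0.320) agrees with the other views. Descending.

Call:
carry_out(
  commands=[
    {"delta_pos":[0,0.004,0.02],"delta_rot":[-0.006,-0.005,-0.003],"claw":80},
    {"delta_pos":[0,0.004,0.05],"delta_rot":[-0.006,-0.005,-0.003],"claw":80},
    {"delta_pos":[0,0.004,0.08],"delta_rot":[-0.006,-0.005,-0.003],"claw":80},
    {"delta_pos":[0,0.004,0.095],"delta_rot":[-0.006,-0.005,-0.003],"claw":80},
    {"delta_pos":[0,0.004,0.1],"delta_rot":[-0.006,-0.005,-0.003],"claw":80},
    {"delta_pos":[0,0.004,0.1],"delta_rot":[-0.006,-0.005,-0.003],"claw":80},
    {"delta_pos":[0,0.004,0.1],"delta_rot":[-0.006,-0.005,-0.003],"claw":80},
  ],
)

```text
time: 17.3
eef_pos: [0.4683, -0.3184, 0.0684]
tcp_rot: [0.765, 0.644, 0.0, 0.001]
contact_force: [0.7, -0.2, 1.2]
opening: 0.8
```

```bash
python3 - <<'E'
from h import *
go((.467,-.320,.065,-10))
E
```

```text
t 17.3 pos [ 0.4683 -0.3184  0.0684] psi -9.85 zax [ 0.0016 -0.0015 -1.    ] F [ 0.7 -0.2  1.2] open 0.8 q [-0.78  0.27  1.96  0.    0.91 -0.6 ]
(0.467, -0.32, 0.065, -10) dpos [-0.0018 -0.001   0.0034] drot [0.0019 0.0012 0.0027]
```

Call:
carry_out(
  commands=[
    {"delta_pos":[-0.0015,-0.001,0.004],"delta_rot":[0.002,0.001,0],"claw":80},
    {"delta_pos":[-0.0015,-0.001,0.004],"delta_rot":[0.002,0.001,0],"claw":60},
    {"delta_pos":[-0.0015,-0.001,0.004],"delta_rot":[0.002,0.001,0],"claw":40},
    {"delta_pos":[-0.0015,-0.001,0.004],"delta_rot":[0.002,0.001,0],"claw":20},
    {"delta_pos":[-0.0015,-0.001,0.004],"delta_rot":[0.002,0.001,0],"claw":5},
    {"delta_pos":[-0.0015,-0.001,0.004],"delta_rot":[0.002,0.001,0],"claw":5},
    {"delta_pos":[-0.0015,-0.001,0.004],"delta_rot":[0.002,0.001,0],"claw":5},
    {"delta_pos":[-0.0015,-0.001,0.004],"delta_rot":[0.002,0.001,0],"claw":5},
  ],
  force=40,
)

```text
time: 17.97
eef_pos: [0.4675, -0.3202, 0.0654]
tcp_rot: [0.765, 0.644, -0.0, 0.001]
contact_force: [-0.6, 0.5, 6.0]
opening: 0.324
```

```bash
python3 - <<'E'
from h import *
go((.467,-.320,.14,-10),(.55,-.08,.26,-5),(.55,.1,.26,0),(.4766,.3115,.26,10))
E
```

```text
t 17.97 pos [ 0.4675 -0.3202  0.0654] psi -9.85 zax [ 7.0e-04 -1.1e-03 -1.0e+00] F [-0.6  0.5  6. ] open 0.324 q [-0.78  0.27  1.96 -0.    0.91 -0.61]
(0.467, -0.32, 0.14, -10) dpos [ 0.0001 -0.0004 -0.0746] drot [0.0009 0.0009 0.0026]
(0.55, -0.08, 0.26, -5) dpos [ 0.2506  0.0404 -0.1948] drot [ 0.0008  0.001  -0.0846]
(0.55, 0.1, 0.26, 0) dpos [ 0.428   0.0096 -0.195 ] drot [ 0.0008  0.001  -0.1719]
(0.4766, 0.3115, 0.26, 10) dpos [ 0.6238 -0.0989 -0.1953] drot [ 0.0007  0.0011 -0.3464]
```

Call:
carry_out(
  commands=[
    {"delta_pos":[0,0,-0.02],"delta_rot":[0,0,0],"claw":5},
    {"delta_pos":[0,0,-0.055],"delta_rot":[0,0,0],"claw":5},
    {"delta_pos":[0,0,-0.095],"delta_rot":[0,0,0],"claw":5},
    {"delta_pos":[0.005,0,-0.13],"delta_rot":[0,0,0],"claw":5},
    {"delta_pos":[0.02,0.003,-0.165],"delta_rot":[0,0,-0.01],"claw":5},
    {"delta_pos":[0.045,0.007,-0.19],"delta_rot":[0,0,-0.02],"claw":5},
    {"delta_pos":[0.08,0.013,-0.195],"delta_rot":[0,0,-0.04],"claw":5},
    {"delta_pos":[0.12,0.02,-0.195],"delta_rot":[0,0,-0.05],"claw":5},
  ],
)

```text
time: 18.63
eef_pos: [0.5085, -0.2057, 0.2632]
tcp_rot: [0.749, 0.662, 0.001, 0.003]
contact_force: [1.1, 0.1, -1.3]
opening: 0.328
```

```bash
python3 - <<'E'
from h import *
go((.55,-.08,.26,-5),(.55,.1,.26,0),(.4766,.3115,.26,10))
E
```

```text
t 18.63 pos [ 0.5085 -0.2057  0.2632] psi -7.09 zax [ 0.0054 -0.0044 -1.    ] F [ 1.1  0.1 -1.3] open 0.328 q [-0.57 -0.01  1.88 -0.    1.27 -0.44]
(0.55, -0.08, 0.26, -5) dpos [0.1299 0.0256 0.0028] drot [ 0.0058  0.0038 -0.0366]
(0.55, 0.1, 0.26, 0) dpos [0.3085 0.0034 0.002 ] drot [ 0.0056  0.0041 -0.1238]
(0.4766, 0.3115, 0.26, 10) dpos [ 0.5093 -0.0956  0.0007] drot [ 0.0053  0.0046 -0.2984]
```

Call:
carry_out(
  commands=[
    {"delta_pos":[0.04,0.008,0.002],"delta_rot":[0.005,0.004,-0.01],"claw":5},
    {"delta_pos":[0.08,0.015,0.002],"delta_rot":[0.005,0.004,-0.025],"claw":5},
    {"delta_pos":[0.12,0.02,0.002],"delta_rot":[0.005,0.004,-0.04],"claw":5},
    {"delta_pos":[0.16,0.018,0.002],"delta_rot":[0.005,0.004,-0.06],"claw":5},
    {"delta_pos":[0.2,0.016,0.002],"delta_rot":[0.005,0.004,-0.08],"claw":5},
    {"delta_pos":[0.24,0.012,0.002],"delta_rot":[0.005,0.004,-0.1],"claw":5},
    {"delta_pos":[0.28,0.006,0.002],"delta_rot":[0.005,0.004,-0.12],"claw":5},
    {"delta_pos":[0.318,-0.004,0.002],"delta_rot":[0.005,0.004,-0.14],"claw":5},
  ],
)

```text
time: 19.3
eef_pos: [0.5433, 0.1124, 0.2586]
tcp_rot: [0.701, 0.713, -0.0, -0.0]
contact_force: [0.6, 0.2, -1.8]
opening: 0.33
```

```bash
python3 - <<'E'
from h import *
go((.4766,.3115,.24,8))
E
```

```text
t 19.3 pos [0.5433 0.1124 0.2586] psi 0.98 zax [-8.e-04 -0.e+00 -1.e+00] F [ 0.6  0.2 -1.8] open 0.33 q [ 0.02  0.01  1.86 -0.    1.27  0.  ]
(0.4766, 0.3115, 0.24, 8) dpos [ 0.2002 -0.0633  0.0187] drot [-0.0008 -0.     -0.1225]
```

Call:
carry_out(
  commands=[
    {"delta_pos":[0.035,-0.011,0.003],"delta_rot":[0,0,-0.025],"claw":5},
    {"delta_pos":[0.07,-0.023,0.005],"delta_rot":[0,0,-0.05],"claw":5},
    {"delta_pos":[0.105,-0.034,0.008],"delta_rot":[0,0,-0.08],"claw":5},
    {"delta_pos":[0.13,-0.043,0.01],"delta_rot":[0,0,-0.12],"claw":5},
    {"delta_pos":[0.14,-0.045,0.01],"delta_rot":[0,0,-0.122],"claw":5},
    {"delta_pos":[0.14,-0.045,0.01],"delta_rot":[0,0,-0.122],"claw":5},
    {"delta_pos":[0.14,-0.045,0.01],"delta_rot":[0,0,-0.122],"claw":5},
  ],
)

```text
time: 19.88
eef_pos: [0.4958, 0.2513, 0.248]
tcp_rot: [0.656, 0.755, -0.001, -0.0]
contact_force: [0.3, -0.2, -1.9]
opening: 0.327
```

```bash
python3 - <<'E'
from h import *
go((.4766,.3115,.24,8))
E1=extr('wrist');p,d=ctrl.read_camera('wrist');cv2.imwrite('pics/w6.png',p[:,:,::-1]);np.save('pics/w6.npy',d)
import pickle;pickle.dump((E1,p,d),open('w6.pkl','wb'))
go()
E
```

```text
t 19.88 pos [0.4958 0.2513 0.248 ] psi 8.0 zax [-0.0015 -0.0012 -1.    ] F [ 0.3 -0.2 -1.9] open 0.327 q [ 0.29  0.03  1.87 -0.    1.25  0.15]
(0.4766, 0.3115, 0.24, 8) dpos [ 0.0623 -0.0106  0.0079] drot [-0.0017  0.001  -0.    ]
t 19.93 pos [0.4962 0.2507 0.2482] psi 7.93 zax [-0.0011 -0.001  -1.    ] F [ 0.3 -0.9 -0.5] open 0.326 q [ 0.29  0.03  1.87 -0.    1.25  0.15]
```

View pics/w6.png

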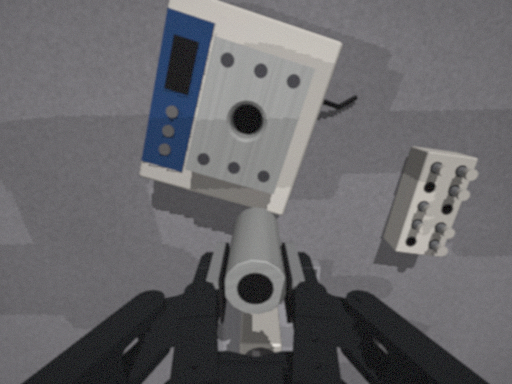

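The wrist view shows the bore ring at (247,121) and the held sleeve's top spot at (255,288). I'll enlarge and measure both.

```bash
python3 - <<'E'
from h import *
import pickle
E,p,d=pickle.load(open('w6.pkl','rb'))
P=cloud(E,d);g=cv2.cvtColor(p,cv2.COLOR_RGB2GRAY)
# small spots for a check: block centre = midpoint
sub=g[35:205,185:325]
_,b=cv2.threshold(sub,0,1,cv2.THRESH_BINARY_INV|cv2.THRESH_OTSU)
k,l,st,c=cv2.connectedComponentsWithStats((sub<110).astype(np.uint8))
for i in range(1,k):
    if st[i,4]>40: print(st[i],(c[i]+[185,35]).round(1),onplane(E,c[i]+[185,35],.095)[:2].round(4))
# sleeve top
m=(abs(P[:,:,2]-.2585)<.006);vs,us=np.where(m&(np.hypot(P[:,:,0]-.4958,P[:,:,1]-.2513)<.03));print(len(us))
if len(us):
    z=np.median(P[vs,us,2]);q=np.array([onplane(E,(u,v),z)[:2] for u,v in zip(us,vs)],np.float32);print('slv top z',z,q.mean(0),cv2.minEnclosingCircle(q))
a=cv2.resize(p[90:155,210:285,::-1],None,fx=5,fy=5,interpolation=cv2.INTER_CUBIC)
bb=cv2.resize(p[250:320,215:295,::-1],None,fx=5,fy=5,interpolation=cv2.INTER_CUBIC)
c=np.zeros((350,780,3),np.uint8);c[:325,:375]=a;c[:,380:]=bb;cv2.imwrite('pics/w6c.png',c)
E
```

```text
[   0    0   27  121 1673] [193.5  75.7] [0.4286 0.3417]
[ 36  18  13  14 146] [227.   59.6] [0.4562 0.3585]
[ 69  29  13  14 143] [260.3  70.5] [0.4858 0.3539]
[102  40  13  13 137] [293.1  81. ] [0.5156 0.3495]
[ 44  66  37  34 962] [246.4 117.8] [0.479  0.3127]
[132  74   8  18 106] [321.  117.7] [0.5465 0.3223]
[105  91  35  74 887] [312. 168.] [0.5477 0.275 ]
[ 12 118  13  12 123] [203.  158.7] [0.4428 0.2694]
[ 42 127  13  12 118] [233.3 167.5] [0.4725 0.2649]
[ 72 135  13  12 115] [263.1 175.9] [0.5021 0.2605]
[   0  137   61   33 1000] [207.4 191. ] [0.4498 0.2376]
3931
slv top z 0.2583505636520544 [0.49526483 0.25344285] ((0.49520325660705566, 0.2542343735694885), 0.02862734906375408)
```

View pics/w6c.png

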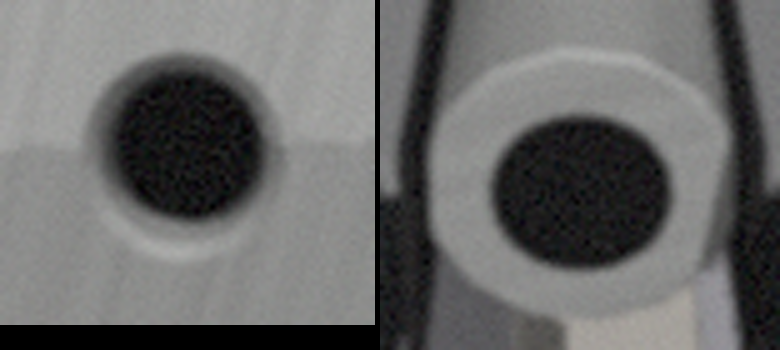

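```bash
python3 - <<'E'
from h import *
import pickle
E,p,d=pickle.load(open('w6.pkl','rb'))
for uv in [(255.4,288.4),(255.8,286.5)]: print('slv',onplane(E,uv,.2584))
print('bore',onplane(E,(247.1,121),.095))
P=cloud(E,d);g=cv2.cvtColor(p,cv2.COLOR_RGB2GRAY)
# dark spot component
k,l,st,c=cv2.connectedComponentsWithStats((g[260:315,230:285]<50).astype(np.uint8))
for i in range(1,k):
  if st[i,4]>300: print(st[i],c[i]+[230,260],onplane(E,c[i]+[230,260],.2584))
m=(abs(P[:,:,2]-.095)<.004)&(np.hypot(P[:,:,0]-.479,P[:,:,1]-.31)<.09)
vs,us=np.where(m);q=np.array([onplane(E,(u,v),.095)[:2] for u,v in zip(us,vs)],np.float32);print(cv2.minAreaRect(q),np.median(P[m][:,2]))
E
```

```text
slv [0.49625186 0.24983184 0.2584    ]
slv [0.49629011 0.25088328 0.2584    ]
bore [0.47999046 0.30996777 0.095     ]
[  8  14  34  29 781] [254.73495519 288.10883483] [0.49592614 0.24994638 0.2584    ]
((0.47863149642944336, 0.3096592128276825), (0.11984957754611969, 0.08984232693910599), 81.49940490722656) 0.0946759426720023
```

```bash
python3 - <<'E'
from h import *
go((.479,.3106,.175,8))
E
```

```text
t 19.93 pos [0.4962 0.2507 0.2482] psi 7.93 zax [-0.0011 -0.001  -1.    ] F [ 0.3 -0.9 -0.5] open 0.326 q [ 0.29  0.03  1.87 -0.    1.25  0.15]
(0.479, 0.3106, 0.175, 8) dpos [ 0.0617 -0.0087  0.0732] drot [-0.0013  0.0008 -0.0013]
```

Call:
carry_out(
  commands=[
    {"delta_pos":[0.03,-0.004,0.005],"delta_rot":[-0.001,0.001,0],"claw":5},
    {"delta_pos":[0.055,-0.008,0.015],"delta_rot":[-0.001,0.001,0],"claw":5},
    {"delta_pos":[0.0615,-0.0087,0.035],"delta_rot":[-0.001,0.001,0],"claw":5},
    {"delta_pos":[0.0617,-0.0087,0.055],"delta_rot":[-0.001,0.001,0],"claw":5},
    {"delta_pos":[0.0617,-0.0087,0.068],"delta_rot":[-0.001,0.001,0],"claw":5},
    {"delta_pos":[0.0617,-0.0087,0.073],"delta_rot":[-0.001,0.001,0],"claw":5},
    {"delta_pos":[0.0617,-0.0087,0.073],"delta_rot":[-0.001,0.001,0],"claw":5},
    {"delta_pos":[0.0617,-0.0087,0.073],"delta_rot":[-0.001,0.001,0],"claw":5},
  ],
)

```text
time: 20.6
eef_pos: [0.4799, 0.3098, 0.1758]
tcp_rot: [0.657, 0.754, 0.0, 0.0]
contact_force: [0.5, -0.2, -1.1]
opening: 0.324
```

```bash
python3 - <<'E'
from h import *
go((.479,.3106,.155,8))
p,d=ctrl.read_camera('side');a=cv2.resize(p[70:160,140:250,::-1],None,fx=5,fy=5,interpolation=cv2.INTER_CUBIC);cv2.imwrite('pics/s7.png',a)
E
```

```text
t 20.6 pos [0.4799 0.3098 0.1758] psi 7.83 zax [ 4.e-04  3.e-04 -1.e+00] F [ 0.5 -0.2 -1.1] open 0.324 q [0.4  0.13 1.9  0.   1.11 0.26]
(0.479, 0.3106, 0.155, 8) dpos [ 0.0009 -0.0008  0.0208] drot [ 0.0005 -0.0003 -0.0029]
```

View pics/s7.png

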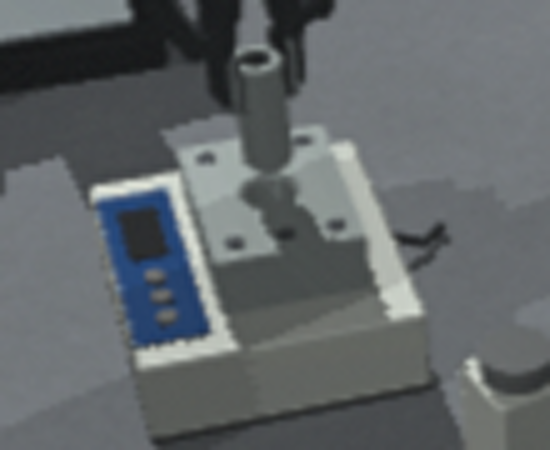

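The sleeve hangs above the bore at (268,165) in the crop and looks aligned. Descending slowly.

Call:
carry_out(
  commands=[
    {"delta_pos":[0.001,-0.001,0.005],"delta_rot":[0,0,0],"claw":5},
    {"delta_pos":[0.001,-0.001,0.01],"delta_rot":[0,0,0],"claw":5},
    {"delta_pos":[0.001,-0.001,0.015],"delta_rot":[0,0,0],"claw":5},
    {"delta_pos":[0.001,-0.001,0.018],"delta_rot":[0,0,0],"claw":5},
    {"delta_pos":[0.001,-0.001,0.02],"delta_rot":[0,0,0],"claw":5},
    {"delta_pos":[0.001,-0.001,0.022],"delta_rot":[0,0,0],"claw":5},
    {"delta_pos":[0.001,-0.001,0.024],"delta_rot":[0,0,0],"claw":5},
    {"delta_pos":[0.001,-0.001,0.025],"delta_rot":[0,0,0],"claw":5},
  ],
)

```text
time: 21.32
eef_pos: [0.4789, 0.311, 0.1511]
tcp_rot: [0.657, 0.754, 0.001, 0.0]
contact_force: [0.8, -0.4, -1.4]
opening: 0.329
```

```bash
python3 - <<'E'
from h import *
go((.479,.3106,.12,8))
E
```

```text
t 21.32 pos [0.4789 0.311  0.1511] psi 7.85 zax [ 1.4e-03  7.0e-04 -1.0e+00] F [ 0.8 -0.4 -1.4] open 0.329 q [0.4  0.16 1.92 0.   1.07 0.26]
(0.479, 0.3106, 0.12, 8) dpos [-0.0004 -0.      0.0311] drot [ 0.0015 -0.0005 -0.0026]
```

Call:
carry_out(
  commands=[
    {"delta_pos":[0,0,0.002],"delta_rot":[0.001,0,0],"claw":5},
    {"delta_pos":[0,0,0.004],"delta_rot":[0.001,0,0],"claw":5},
    {"delta_pos":[0,0,0.006],"delta_rot":[0.001,0,0],"claw":5},
    {"delta_pos":[0,0,0.008],"delta_rot":[0.001,0,0],"claw":5},
  ],
)

```text
time: 21.65
eef_pos: [0.479, 0.311, 0.1429]
tcp_rot: [0.657, 0.754, 0.0, -0.0]
contact_force: [0.0, -0.8, -1.1]
opening: 0.327
```

```bash
python3 - <<'E'
from h import *
s=ctrl.get_state();print(s['wrist_torque'])
go((.479,.3106,.12,8))
E
```

```text
[-0.03729124 -0.07273908  0.01394675]
t 21.65 pos [0.479  0.311  0.1429] psi 7.85 zax [ 5.e-04  6.e-04 -1.e+00] F [ 0.  -0.8 -1.1] open 0.327 q [0.4  0.17 1.92 0.   1.05 0.26]
(0.479, 0.3106, 0.12, 8) dpos [-0.0004 -0.0001  0.0229] drot [ 0.0005 -0.0005 -0.0026]
```

Call:
carry_out(
  commands=[
    {"delta_pos":[0,0,0.003],"delta_rot":[0,0,0],"claw":5},
    {"delta_pos":[0,0,0.006],"delta_rot":[0,0,0],"claw":5},
    {"delta_pos":[0,0,0.009],"delta_rot":[0,0,0],"claw":5},
    {"delta_pos":[0,0,0.012],"delta_rot":[0,0,0],"claw":5},
    {"delta_pos":[0,0,0.015],"delta_rot":[0,0,0],"claw":5},
  ],
)

```text
time: 22.07
eef_pos: [0.479, 0.311, 0.1276]
tcp_rot: [0.657, 0.754, 0.0, -0.0]
contact_force: [0.3, 0.1, -1.7]
opening: 0.329
```

Call:
carry_out(
  commands=[
    {"delta_pos":[0,0,0.002],"delta_rot":[0,0,0],"claw":5},
    {"delta_pos":[0,0,0.004],"delta_rot":[0,0,0],"claw":5},
    {"delta_pos":[0,0,0.006],"delta_rot":[0,0,0],"claw":5},
    {"delta_pos":[0,0,0.0075],"delta_rot":[0,0,0],"claw":5},
    {"delta_pos":[0,0,0.009],"delta_rot":[0,0,0],"claw":5},
    {"delta_pos":[0,0,0.0095],"delta_rot":[0,0,0],"claw":5},
  ],
)

```text
time: 22.57
eef_pos: [0.4791, 0.3111, 0.1185]
tcp_rot: [0.657, 0.754, 0.0, -0.0]
contact_force: [-0.9, -1.3, 2.3]
opening: 0.323
```

Bottom contact at the expected height. Release and rise.

Call:
carry_out(
  commands=[
    {"delta_pos":[0,0,0],"delta_rot":[0,0,0],"claw":40},
    {"delta_pos":[0,0,0],"delta_rot":[0,0,0],"claw":55},
    {"delta_pos":[0,0,0],"delta_rot":[0,0,0],"claw":80},
    {"delta_pos":[0,0,0],"delta_rot":[0,0,0],"claw":80},
    {"delta_pos":[0,0,-0.02],"delta_rot":[0,0,0],"claw":80},
    {"delta_pos":[0,0,-0.055],"delta_rot":[0,0,0],"claw":80},
    {"delta_pos":[0,0,-0.095],"delta_rot":[0,0,0],"claw":80},
    {"delta_pos":[0,0,-0.12],"delta_rot":[0,0,0],"claw":80},
  ],
)

```text
time: 23.23
eef_pos: [0.4801, 0.3115, 0.2425]
tcp_rot: [0.657, 0.754, 0.002, 0.001]
contact_force: [0.8, 0.7, 1.4]
opening: 0.796
```

```bash
python3 - <<'E'
from h import *
go((.548,-.108,.23,6.6))
for n in ['side','top','wrist']:
    E1=extr(n);p,d=ctrl.read_camera(n);P=cloud(E1,d)
    m=(abs(P[:,:,2]-.129)<.008)&(np.hypot(P[:,:,0]-.479,P[:,:,1]-.31)<.022)
    vs,us=np.where(m)
    if len(us):
        q=np.array([onplane(E1,(u,v),.129)[:2] for u,v in zip(us,vs)],np.float32);print(n,us.mean(),vs.mean(),len(us),'z',np.median(P[m][:,2]),q.mean(0),cv2.minEnclosingCircle(q))
    cv2.imwrite(f'pics/{n}8.png',p[:,:,::-1])
E
```

```text
t 23.23 pos [0.4801 0.3115 0.2425] psi 7.86 zax [ 0.0045  0.0024 -1.    ] F [0.8 0.7 1.4] open 0.796 q [0.4  0.06 1.84 0.   1.23 0.26]
(0.548, -0.108, 0.23, 6.6) dpos [-0.4248  0.0099  0.0118] drot [ 0.0048 -0.0018  0.022 ]
side 192.56060606060606 99.10606060606061 66 z 0.12859582947105397 [0.4760925  0.30670747] ((0.47720345854759216, 0.30581632256507874), 0.019403599202632904)
top 135.31372549019608 196.9607843137255 102 z 0.13037871003295853 [0.47765198 0.311556  ] ((0.4783049523830414, 0.31126347184181213), 0.016010239720344543)
wrist 249.99560922063665 197.29418221734358 911 z 0.12876767618975352 [0.4792545  0.31133574] ((0.4794658124446869, 0.3114009201526642), 0.015804635360836983)
```

View pics/side8.png

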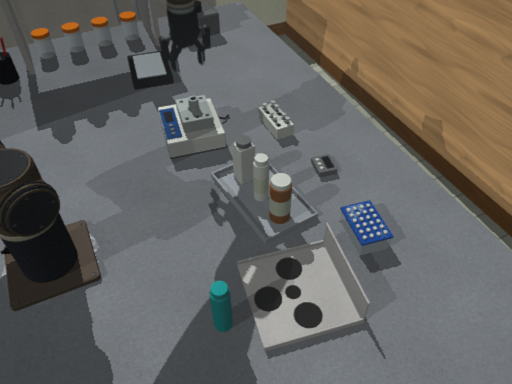

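View pics/wrist8.png

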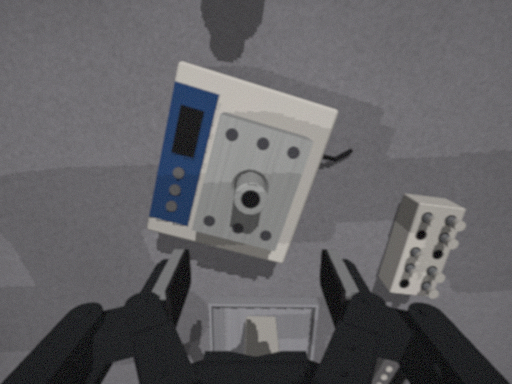

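The sleeve top reads 0.129 m in the wrist view, the seated height, and is centred over the bore. Now the bottles go back, wide first.

Call:
carry_out(
  commands=[
    {"delta_pos":[-0.035,0.004,0],"delta_rot":[0.005,-0.002,0.01],"claw":100},
    {"delta_pos":[-0.075,0.015,0],"delta_rot":[0.005,-0.002,0.02],"claw":100},
    {"delta_pos":[-0.115,0.025,0],"delta_rot":[0.005,-0.002,0.022],"claw":100},
    {"delta_pos":[-0.155,0.03,0],"delta_rot":[0.005,-0.002,0.022],"claw":100},
    {"delta_pos":[-0.195,0.03,0],"delta_rot":[0.005,-0.002,0.022],"claw":100},
    {"delta_pos":[-0.235,0.028,0],"delta_rot":[0.005,-0.002,0.022],"claw":100},
    {"delta_pos":[-0.275,0.025,0],"delta_rot":[0.005,-0.002,0.022],"claw":100},
    {"delta_pos":[-0.315,0.02,0],"delta_rot":[0.005,-0.002,0.022],"claw":100},
  ],
)

```text
time: 24.05
eef_pos: [0.5424, 0.0006, 0.2391]
tcp_rot: [0.665, 0.747, 0.0, -0.001]
contact_force: [1.1, 0.1, -0.3]
opening: 1.003
```

```bash
python3 - <<'E'
from h import *
go((.5477,-.1081,.23,6.6),(.5477,-.1081,.1047,6.6))
E
```

```text
t 24.05 pos [0.5424 0.0006 0.2391] psi 6.6 zax [-0.0014  0.0014 -1.    ] F [ 1.1  0.1 -0.3] open 1.003 q [-0.19  0.    1.91  0.    1.23 -0.3 ]
(0.5477, -0.1081, 0.23, 6.6) dpos [-0.1086 -0.0072  0.009 ] drot [-0.0012 -0.0015 -0.    ]
(0.5477, -0.1081, 0.1047, 6.6) dpos [-0.1088 -0.0071  0.1343] drot [-0.0012 -0.0015 -0.    ]
```

Call:
carry_out(
  commands=[
    {"delta_pos":[-0.038,-0.003,0.002],"delta_rot":[-0.001,-0.0015,0],"claw":100},
    {"delta_pos":[-0.075,-0.005,0.005],"delta_rot":[-0.001,-0.0015,0],"claw":100},
    {"delta_pos":[-0.102,-0.007,0.01],"delta_rot":[-0.001,-0.0015,0],"claw":100},
    {"delta_pos":[-0.1088,-0.0071,0.03],"delta_rot":[-0.001,-0.0015,0],"claw":100},
    {"delta_pos":[-0.1088,-0.0071,0.065],"delta_rot":[-0.001,-0.0015,0],"claw":100},
    {"delta_pos":[-0.1088,-0.0071,0.1],"delta_rot":[-0.001,-0.0015,0],"claw":100},
    {"delta_pos":[-0.1088,-0.0071,0.125],"delta_rot":[-0.001,-0.0015,0],"claw":100},
    {"delta_pos":[-0.1088,-0.0071,0.132],"delta_rot":[-0.001,-0.0015,0],"claw":100},
  ],
)

```text
time: 24.72
eef_pos: [0.5429, -0.1065, 0.0997]
tcp_rot: [0.665, 0.746, -0.002, -0.006]
contact_force: [-0.8, -0.3, -0.7]
opening: 0.997
```

```bash
python3 - <<'E'
from h import *
go((.5477,-.1081,.1047,6.6))
E
```

```text
t 24.72 pos [ 0.5429 -0.1065  0.0997] psi 6.57 zax [-0.0124  0.0049 -0.9999] F [-0.8 -0.3 -0.7] open 0.997 q [-0.38  0.2   1.98 -0.    0.98 -0.49]
(0.5477, -0.1081, 0.1047, 6.6) dpos [-0.0021  0.0046 -0.0051] drot [-0.0118 -0.0063 -0.0006]
```

Call:
carry_out(
  commands=[
    {"delta_pos":[-0.002,0.005,-0.005],"delta_rot":[-0.012,-0.006,0],"claw":100},
    {"delta_pos":[-0.002,0.005,-0.005],"delta_rot":[-0.012,-0.006,0],"claw":100},
    {"delta_pos":[-0.002,0.005,-0.005],"delta_rot":[-0.012,-0.006,0],"claw":80},
    {"delta_pos":[-0.002,0.005,-0.005],"delta_rot":[-0.012,-0.006,0],"claw":50},
    {"delta_pos":[-0.002,0.005,-0.005],"delta_rot":[-0.012,-0.006,0],"claw":30},
    {"delta_pos":[-0.002,0.005,-0.005],"delta_rot":[-0.012,-0.006,0],"claw":30},
    {"delta_pos":[-0.002,0.005,-0.005],"delta_rot":[-0.012,-0.006,0],"claw":30},
    {"delta_pos":[-0.002,0.005,-0.005],"delta_rot":[-0.012,-0.006,0],"claw":30},
  ],
  force=40,
)

```text
time: 25.38
eef_pos: [0.5493, -0.1084, 0.107]
tcp_rot: [0.665, 0.747, 0.001, 0.002]
contact_force: [-2.3, 0.8, 5.7]
opening: 0.618
```

```bash
python3 - <<'E'
from h import *
go((.5477,-.1081,.19,6.6),(.4717,-.3838,.2,-10))
E
```

```text
t 25.38 pos [ 0.5493 -0.1084  0.107 ] psi 6.58 zax [ 0.0033 -0.0012 -1.    ] F [-2.3  0.8  5.7] open 0.618 q [-0.38  0.19  1.97  0.    0.98 -0.49]
(0.5477, -0.1081, 0.19, 6.6) dpos [ 0.0004 -0.0013 -0.083 ] drot [ 0.0031  0.0015 -0.0004]
(0.4717, -0.3838, 0.2, -10) dpos [-0.2648 -0.1084 -0.0929] drot [0.0033 0.0011 0.2893]
```

Call:
carry_out(
  commands=[
    {"delta_pos":[0,-0.001,-0.02],"delta_rot":[0.003,0.001,0],"claw":30},
    {"delta_pos":[0,-0.001,-0.05],"delta_rot":[0.003,0.001,0],"claw":30},
    {"delta_pos":[-0.005,-0.003,-0.08],"delta_rot":[0.003,0.001,0.02],"claw":30},
    {"delta_pos":[-0.03,-0.012,-0.093],"delta_rot":[0.003,0.001,0.06],"claw":30},
    {"delta_pos":[-0.065,-0.026,-0.093],"delta_rot":[0.003,0.001,0.11],"claw":30},
    {"delta_pos":[-0.1,-0.041,-0.093],"delta_rot":[0.003,0.001,0.16],"claw":30},
    {"delta_pos":[-0.137,-0.056,-0.093],"delta_rot":[0.003,0.001,0.21],"claw":30},
    {"delta_pos":[-0.174,-0.071,-0.093],"delta_rot":[0.003,0.001,0.25],"claw":30},
  ],
)

```text
time: 26.05
eef_pos: [0.4973, -0.2901, 0.1995]
tcp_rot: [0.754, 0.657, 0.0, -0.0]
contact_force: [0.2, -0.0, -3.0]
opening: 0.614
```

```bash
python3 - <<'E'
from h import *
go((.4717,-.3838,.2,-10),(.4717,-.3838,.123,-10))
E
```

```text
t 26.05 pos [ 0.4973 -0.2901  0.1995] psi -7.83 zax [-2.e-04  6.e-04 -1.e+00] F [ 0.2 -0.  -3. ] open 0.614 q [-0.7   0.11  1.87  0.    1.16 -0.57]
(0.4717, -0.3838, 0.2, -10) dpos [-0.0963 -0.0126 -0.0005] drot [-0.0002 -0.0006  0.0378]
(0.4717, -0.3838, 0.123, -10) dpos [-0.0964 -0.0126  0.0765] drot [-0.0002 -0.0006  0.0378]
```

Call:
carry_out(
  commands=[
    {"delta_pos":[-0.035,-0.005,0],"delta_rot":[0,0,0.02],"claw":30},
    {"delta_pos":[-0.068,-0.009,0],"delta_rot":[0,0,0.03],"claw":30},
    {"delta_pos":[-0.09,-0.012,0.01],"delta_rot":[0,0,0.038],"claw":30},
    {"delta_pos":[-0.0964,-0.0126,0.03],"delta_rot":[0,0,0.038],"claw":30},
    {"delta_pos":[-0.0964,-0.0126,0.055],"delta_rot":[0,0,0.038],"claw":30},
    {"delta_pos":[-0.0964,-0.0126,0.072],"delta_rot":[0,0,0.038],"claw":30},
    {"delta_pos":[-0.0964,-0.0126,0.076],"delta_rot":[0,0,0.038],"claw":30},
    {"delta_pos":[-0.0964,-0.0126,0.077],"delta_rot":[0,0,0.038],"claw":30},
  ],
)

```text
time: 26.72
eef_pos: [0.4705, -0.3825, 0.1199]
tcp_rot: [0.766, 0.643, 0.0, -0.003]
contact_force: [0.1, -0.5, -2.5]
opening: 0.62
```

```bash
python3 - <<'E'
from h import *
go((.4717,-.3838,.109,-10))
E
```

```text
t 26.72 pos [ 0.4705 -0.3825  0.1199] psi -10.01 zax [-0.0035  0.0045 -1.    ] F [ 0.1 -0.5 -2.5] open 0.62 q [-0.85  0.28  1.84  0.    1.03 -0.68]
(0.4717, -0.3838, 0.109, -10) dpos [-0.0011  0.0015  0.0109] drot [-0.0042 -0.0038 -0.0002]
```

Call:
carry_out(
  commands=[
    {"delta_pos":[-0.001,0.0015,0.003],"delta_rot":[-0.004,-0.004,0],"claw":30},
    {"delta_pos":[-0.001,0.0015,0.006],"delta_rot":[-0.004,-0.004,0],"claw":30},
    {"delta_pos":[-0.001,0.0015,0.008],"delta_rot":[-0.004,-0.004,0],"claw":30},
    {"delta_pos":[-0.001,0.0015,0.0095],"delta_rot":[-0.004,-0.004,0],"claw":30},
    {"delta_pos":[-0.001,0.0015,0.0105],"delta_rot":[-0.004,-0.004,0],"claw":30},
    {"delta_pos":[-0.001,0.0015,0.0115],"delta_rot":[-0.004,-0.004,0],"claw":30},
    {"delta_pos":[-0.001,0.0015,0.0118],"delta_rot":[-0.004,-0.004,0],"claw":30},
  ],
)

```text
time: 27.3
eef_pos: [0.472, -0.3841, 0.1092]
tcp_rot: [0.766, 0.643, -0.0, 0.001]
contact_force: [-2.1, 0.8, 0.7]
opening: 0.62
```

Touching (load taken up). Release and rise.

Call:
carry_out(
  commands=[
    {"delta_pos":[0,0,0],"delta_rot":[0,0,0],"claw":70},
    {"delta_pos":[0,0,0],"delta_rot":[0,0,0],"claw":85},
    {"delta_pos":[0,0,0],"delta_rot":[0,0,0],"claw":100},
    {"delta_pos":[0,0,0],"delta_rot":[0,0,0],"claw":100},
    {"delta_pos":[0,0,-0.02],"delta_rot":[0,0,0],"claw":100},
    {"delta_pos":[0,0,-0.06],"delta_rot":[0,0,0],"claw":100},
    {"delta_pos":[0,0,-0.1],"delta_rot":[0,0,0],"claw":100},
    {"delta_pos":[0,0,-0.12],"delta_rot":[0,0,0],"claw":90},
  ],
)

```text
time: 27.97
eef_pos: [0.4734, -0.3854, 0.235]
tcp_rot: [0.766, 0.643, -0.0, 0.004]
contact_force: [0.4, -1.1, 0.5]
opening: 0.907
```

```bash
python3 - <<'E'
from h import *
go((.5382,-.0232,.23,6.6),(.5382,-.0232,.1116,6.6))
p,d=ctrl.read_camera('side');cv2.imwrite('pics/side9.png',p[:,:,::-1])
E
```

```text
t 27.97 pos [ 0.4734 -0.3854  0.235 ] psi -10.0 zax [ 0.0055 -0.007  -1.    ] F [ 0.4 -1.1  0.5] open 0.907 q [-0.85  0.15  1.76 -0.    1.22 -0.67]
(0.5382, -0.0232, 0.23, 6.6) dpos [0.368  0.0009 0.0029] drot [ 0.0057  0.0068 -0.2897]
(0.5382, -0.0232, 0.1116, 6.6) dpos [3.687e-01 1.000e-04 1.213e-01] drot [ 0.0057  0.0068 -0.2897]
```

View pics/side9.png

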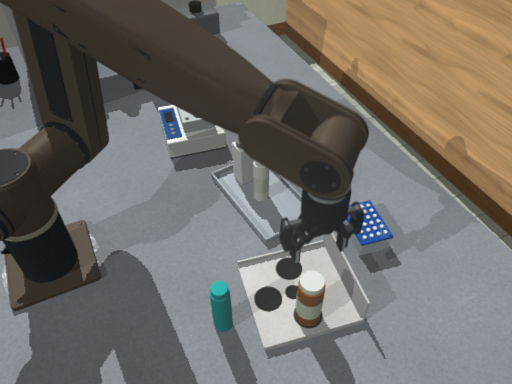

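The wide bottle is back on its pad at (309,300), upright. Next is the slim one.

Call:
carry_out(
  commands=[
    {"delta_pos":[0.03,0,0],"delta_rot":[0.005,0.006,-0.03],"claw":90},
    {"delta_pos":[0.07,0,0],"delta_rot":[0.005,0.006,-0.06],"claw":90},
    {"delta_pos":[0.11,0,0],"delta_rot":[0.005,0.006,-0.1],"claw":90},
    {"delta_pos":[0.15,0,0],"delta_rot":[0.005,0.006,-0.14],"claw":90},
    {"delta_pos":[0.19,0,0],"delta_rot":[0.005,0.006,-0.18],"claw":90},
    {"delta_pos":[0.23,0,0],"delta_rot":[0.005,0.006,-0.22],"claw":90},
    {"delta_pos":[0.27,0,0],"delta_rot":[0.005,0.006,-0.26],"claw":90},
    {"delta_pos":[0.305,0,0],"delta_rot":[0.005,0.006,-0.29],"claw":90},
  ],
)

```text
time: 28.68
eef_pos: [0.5275, -0.0839, 0.2359]
tcp_rot: [0.664, 0.748, -0.0, 0.004]
contact_force: [0.6, -0.2, -0.0]
opening: 0.903
```

```bash
python3 - <<'E'
from h import *
go((.5382,-.0232,.23,6.6),(.5382,-.0232,.1116,6.6))
E
```

```text
t 28.68 pos [ 0.5275 -0.0839  0.2359] psi 6.75 zax [ 0.0054 -0.0055 -1.    ] F [ 0.6 -0.2 -0. ] open 0.903 q [-0.35 -0.02  1.94 -0.    1.21 -0.46]
(0.5382, -0.0232, 0.23, 6.6) dpos [0.0591 0.0178 0.0056] drot [0.0048 0.0061 0.0026]
(0.5382, -0.0232, 0.1116, 6.6) dpos [0.0598 0.0172 0.124 ] drot [0.0048 0.0061 0.0026]
```

Call:
carry_out(
  commands=[
    {"delta_pos":[0.035,0.01,0.002],"delta_rot":[0.005,0.006,0.002],"claw":90},
    {"delta_pos":[0.055,0.017,0.005],"delta_rot":[0.005,0.006,0.002],"claw":90},
    {"delta_pos":[0.0598,0.0172,0.02],"delta_rot":[0.005,0.006,0.002],"claw":90},
    {"delta_pos":[0.0598,0.0172,0.05],"delta_rot":[0.005,0.006,0.002],"claw":90},
    {"delta_pos":[0.0598,0.0172,0.085],"delta_rot":[0.005,0.006,0.002],"claw":90},
    {"delta_pos":[0.0598,0.0172,0.11],"delta_rot":[0.005,0.006,0.002],"claw":90},
    {"delta_pos":[0.0598,0.0172,0.122],"delta_rot":[0.005,0.006,0.002],"claw":90},
    {"delta_pos":[0.0598,0.0172,0.124],"delta_rot":[0.005,0.006,0.002],"claw":90},
  ],
)

```text
time: 29.35
eef_pos: [0.5361, -0.0227, 0.1084]
tcp_rot: [0.665, 0.747, -0.002, -0.003]
contact_force: [0.5, 0.0, 0.2]
opening: 0.897
```

```bash
python3 - <<'E'
from h import *
go((.5382,-.0232,.1116,6.6))
E
```

```text
t 29.35 pos [ 0.5361 -0.0227  0.1084] psi 6.63 zax [-0.0062  0.0013 -1.    ] F [0.5 0.  0.2] open 0.897 q [-0.23  0.15  2.02 -0.    0.98 -0.35]
(0.5382, -0.0232, 0.1116, 6.6) dpos [-0.0007  0.002  -0.0032] drot [-0.006  -0.0021  0.0006]
```

Call:
carry_out(
  commands=[
    {"delta_pos":[-0.001,0.002,-0.003],"delta_rot":[-0.006,-0.002,0],"claw":90},
    {"delta_pos":[-0.001,0.002,-0.003],"delta_rot":[-0.006,-0.002,0],"claw":80},
    {"delta_pos":[-0.001,0.002,-0.003],"delta_rot":[-0.006,-0.002,0],"claw":60},
    {"delta_pos":[-0.001,0.002,-0.003],"delta_rot":[-0.006,-0.002,0],"claw":40},
    {"delta_pos":[-0.001,0.002,-0.003],"delta_rot":[-0.006,-0.002,0],"claw":15},
    {"delta_pos":[-0.001,0.002,-0.003],"delta_rot":[-0.006,-0.002,0],"claw":15},
    {"delta_pos":[-0.001,0.002,-0.003],"delta_rot":[-0.006,-0.002,0],"claw":15},
    {"delta_pos":[-0.001,0.002,-0.003],"delta_rot":[-0.006,-0.002,0],"claw":15},
  ],
)

```text
time: 30.02
eef_pos: [0.5392, -0.0238, 0.1133]
tcp_rot: [0.665, 0.747, 0.0, 0.001]
contact_force: [-1.6, -0.4, 6.2]
opening: 0.454
```

```bash
python3 - <<'E'
from h import *
go((.4114,-.3133,.2,-10))
E
```

```text
t 30.02 pos [ 0.5392 -0.0238  0.1133] psi 6.64 zax [ 2.3e-03 -8.0e-04 -1.0e+00] F [-1.6 -0.4  6.2] open 0.454 q [-0.23  0.14  2.01 -0.    0.98 -0.35]
(0.4114, -0.3133, 0.2, -10) dpos [-0.2728 -0.1602 -0.0868] drot [0.0024 0.0007 0.2904]
```

Call:
carry_out(
  commands=[
    {"delta_pos":[0,0,-0.02],"delta_rot":[0.002,0.001,0],"claw":15},
    {"delta_pos":[0,0,-0.05],"delta_rot":[0.002,0.001,0],"claw":15},
    {"delta_pos":[-0.005,-0.003,-0.078],"delta_rot":[0.002,0.001,0.02],"claw":15},
    {"delta_pos":[-0.03,-0.018,-0.087],"delta_rot":[0.002,0.001,0.06],"claw":15},
    {"delta_pos":[-0.063,-0.037,-0.087],"delta_rot":[0.002,0.001,0.1],"claw":15},
    {"delta_pos":[-0.097,-0.057,-0.087],"delta_rot":[0.002,0.001,0.15],"claw":15},
    {"delta_pos":[-0.131,-0.077,-0.087],"delta_rot":[0.002,0.001,0.2],"claw":15},
    {"delta_pos":[-0.165,-0.097,-0.087],"delta_rot":[0.002,0.001,0.25],"claw":15},
  ],
)

```text
time: 30.68
eef_pos: [0.4607, -0.1999, 0.2003]
tcp_rot: [0.753, 0.658, 0.0, 0.0]
contact_force: [1.1, -0.4, -0.3]
opening: 0.453
```

```bash
python3 - <<'E'
from h import *
go((.4114,-.3133,.2,-10),(.4114,-.3133,.13,-10))
E
```

```text
t 30.68 pos [ 0.4607 -0.1999  0.2003] psi -7.78 zax [ 9.e-04 -0.e+00 -1.e+00] F [ 1.1 -0.4 -0.3] open 0.453 q [-0.61 -0.05  2.04  0.    1.15 -0.48]
(0.4114, -0.3133, 0.2, -10) dpos [-0.119  -0.0335  0.0003] drot [ 0.0009 -0.0001  0.0388]
(0.4114, -0.3133, 0.13, -10) dpos [-0.119  -0.0336  0.0703] drot [ 0.0009 -0.0001  0.0388]
```

Call:
carry_out(
  commands=[
    {"delta_pos":[-0.035,-0.01,0],"delta_rot":[0.001,0,0.02],"claw":15},
    {"delta_pos":[-0.07,-0.02,0],"delta_rot":[0.001,0,0.03],"claw":15},
    {"delta_pos":[-0.1,-0.028,0.005],"delta_rot":[0.001,0,0.039],"claw":15},
    {"delta_pos":[-0.117,-0.033,0.02],"delta_rot":[0.001,0,0.039],"claw":15},
    {"delta_pos":[-0.119,-0.0335,0.04],"delta_rot":[0.001,0,0.039],"claw":15},
    {"delta_pos":[-0.119,-0.0335,0.06],"delta_rot":[0.001,0,0.039],"claw":15},
    {"delta_pos":[-0.119,-0.0335,0.07],"delta_rot":[0.001,0,0.039],"claw":15},
    {"delta_pos":[-0.119,-0.0335,0.074],"delta_rot":[0.001,0,0.039],"claw":15},
  ],
)

```text
time: 31.35
eef_pos: [0.4102, -0.3121, 0.1238]
tcp_rot: [0.766, 0.643, -0.0, -0.002]
contact_force: [-0.6, 0.4, -1.9]
opening: 0.451
```

```bash
python3 - <<'E'
from h import *
go((.4114,-.3133,.1153,-10))
E
```

```text
t 31.35 pos [ 0.4102 -0.3121  0.1238] psi -10.03 zax [-0.0031  0.0036 -1.    ] F [-0.6  0.4 -1.9] open 0.451 q [-0.85  0.08  2.06  0.    1.01 -0.67]
(0.4114, -0.3133, 0.1153, -10) dpos [-0.001   0.0014  0.0085] drot [-0.0037 -0.003  -0.0006]
```

Call:
carry_out(
  commands=[
    {"delta_pos":[-0.001,0.0014,0.002],"delta_rot":[-0.0035,-0.003,0],"claw":15},
    {"delta_pos":[-0.001,0.0014,0.004],"delta_rot":[-0.0035,-0.003,0],"claw":15},
    {"delta_pos":[-0.001,0.0014,0.006],"delta_rot":[-0.0035,-0.003,0],"claw":15},
    {"delta_pos":[-0.001,0.0014,0.0075],"delta_rot":[-0.0035,-0.003,0],"claw":15},
    {"delta_pos":[-0.001,0.0014,0.0085],"delta_rot":[-0.0035,-0.003,0],"claw":15},
    {"delta_pos":[-0.001,0.0014,0.0095],"delta_rot":[-0.0035,-0.003,0],"claw":15},
    {"delta_pos":[-0.001,0.0014,0.0098],"delta_rot":[-0.0035,-0.003,0],"claw":15},
  ],
)

```text
time: 31.93
eef_pos: [0.4119, -0.3138, 0.1154]
tcp_rot: [0.766, 0.643, -0.0, 0.001]
contact_force: [-1.8, 1.5, 5.8]
opening: 0.453
```

Call:
carry_out(
  commands=[
    {"delta_pos":[0,0,0],"delta_rot":[0,0,0],"claw":55},
    {"delta_pos":[0,0,0],"delta_rot":[0,0,0],"claw":75},
    {"delta_pos":[0,0,0],"delta_rot":[0,0,0],"claw":90},
    {"delta_pos":[0,0,0],"delta_rot":[0,0,0],"claw":90},
    {"delta_pos":[0,0,-0.02],"delta_rot":[0,0,0],"claw":90},
    {"delta_pos":[0,0,-0.06],"delta_rot":[0,0,0],"claw":90},
    {"delta_pos":[0,0,-0.1],"delta_rot":[0,0,0],"claw":90},
    {"delta_pos":[0,0,-0.115],"delta_rot":[0,0,0],"claw":95},
  ],
)

```text
time: 32.6
eef_pos: [0.4135, -0.3154, 0.2364]
tcp_rot: [0.766, 0.643, 0.0, 0.005]
contact_force: [0.4, -0.2, 1.4]
opening: 0.953
```

```bash
python3 - <<'E'
from h import *
go((.5275,.0612,.235,6.6))
p,d=ctrl.read_camera('side');cv2.imwrite('pics/side10.png',p[:,:,::-1])
E
```

```text
t 32.6 pos [ 0.4135 -0.3154  0.2364] psi -10.01 zax [ 0.0065 -0.0078 -0.9999] F [ 0.4 -0.2  1.4] open 0.953 q [-0.85 -0.05  1.97 -0.    1.21 -0.67]
(0.5275, 0.0612, 0.235, 6.6) dpos [ 0.3907  0.0468 -0.0008] drot [ 0.0068  0.0076 -0.2898]
```

View pics/side10.png

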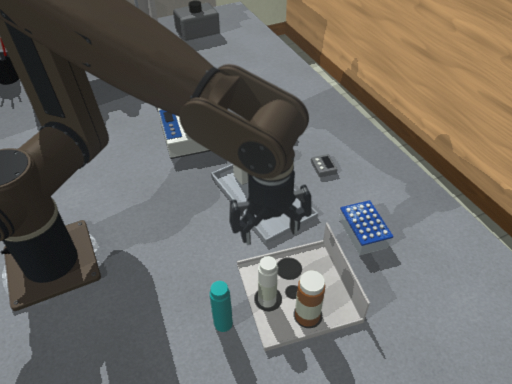

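The slim bottle is back on its pad at (268,283), upright. Last is the square one.

Call:
carry_out(
  commands=[
    {"delta_pos":[0.03,0.004,0],"delta_rot":[0.006,0.007,-0.03],"claw":95},
    {"delta_pos":[0.07,0.009,0],"delta_rot":[0.006,0.007,-0.06],"claw":95},
    {"delta_pos":[0.11,0.014,0],"delta_rot":[0.006,0.007,-0.1],"claw":95},
    {"delta_pos":[0.15,0.019,0],"delta_rot":[0.006,0.007,-0.14],"claw":95},
    {"delta_pos":[0.19,0.024,0],"delta_rot":[0.006,0.007,-0.18],"claw":95},
    {"delta_pos":[0.23,0.029,0],"delta_rot":[0.006,0.007,-0.22],"claw":95},
    {"delta_pos":[0.27,0.034,0],"delta_rot":[0.006,0.007,-0.26],"claw":95},
    {"delta_pos":[0.31,0.038,0],"delta_rot":[0.006,0.007,-0.29],"claw":95},
  ],
)

```text
time: 33.32
eef_pos: [0.5054, -0.0154, 0.2352]
tcp_rot: [0.665, 0.747, -0.0, 0.002]
contact_force: [0.3, -0.3, 0.2]
opening: 0.948
```

```bash
python3 - <<'E'
from h import *
go((.5275,.0612,.235,6.6),(.5275,.0612,.1076,6.6))
E
```

```text
t 33.32 pos [ 0.5054 -0.0154  0.2352] psi 6.71 zax [ 0.0027 -0.0032 -1.    ] F [ 0.3 -0.3  0.2] open 0.948 q [-0.23 -0.08  2.   -0.    1.22 -0.35]
(0.5275, 0.0612, 0.235, 6.6) dpos [0.0735 0.0309 0.    ] drot [0.0023 0.0035 0.0019]
(0.5275, 0.0612, 0.1076, 6.6) dpos [0.074  0.0306 0.1274] drot [0.0023 0.0035 0.0019]
```

Call:
carry_out(
  commands=[
    {"delta_pos":[0.035,0.015,0],"delta_rot":[0.002,0.003,0.002],"claw":95},
    {"delta_pos":[0.066,0.028,0.002],"delta_rot":[0.002,0.003,0.002],"claw":95},
    {"delta_pos":[0.074,0.0306,0.02],"delta_rot":[0.002,0.003,0.002],"claw":95},
    {"delta_pos":[0.074,0.0306,0.05],"delta_rot":[0.002,0.003,0.002],"claw":95},
    {"delta_pos":[0.074,0.0306,0.085],"delta_rot":[0.002,0.003,0.002],"claw":95},
    {"delta_pos":[0.074,0.0306,0.113],"delta_rot":[0.002,0.003,0.002],"claw":95},
    {"delta_pos":[0.074,0.0306,0.125],"delta_rot":[0.002,0.003,0.002],"claw":95},
    {"delta_pos":[0.074,0.0306,0.127],"delta_rot":[0.002,0.003,0.002],"claw":95},
  ],
)

```text
time: 33.98
eef_pos: [0.5247, 0.0614, 0.1041]
tcp_rot: [0.665, 0.747, -0.002, -0.003]
contact_force: [-0.4, 0.2, 0.6]
opening: 0.952
```

```bash
python3 - <<'E'
from h import *
go((.5275,.0612,.1076,6.6))
E
```

```text
t 33.98 pos [0.5247 0.0614 0.1041] psi 6.59 zax [-7.3e-03  2.0e-04 -1.0e+00] F [-0.4  0.2  0.6] open 0.952 q [-0.08  0.14  2.04 -0.    0.97 -0.19]
(0.5275, 0.0612, 0.1076, 6.6) dpos [-0.0005  0.0027 -0.0035] drot [-0.0073 -0.001  -0.0002]
```

Call:
carry_out(
  commands=[
    {"delta_pos":[-0.0005,0.0027,-0.0035],"delta_rot":[-0.007,-0.001,0],"claw":95},
    {"delta_pos":[-0.0005,0.0027,-0.0035],"delta_rot":[-0.007,-0.001,0],"claw":80},
    {"delta_pos":[-0.0005,0.0027,-0.0035],"delta_rot":[-0.007,-0.001,0],"claw":60},
    {"delta_pos":[-0.0005,0.0027,-0.0035],"delta_rot":[-0.007,-0.001,0],"claw":40},
    {"delta_pos":[-0.0005,0.0027,-0.0035],"delta_rot":[-0.007,-0.001,0],"claw":20},
    {"delta_pos":[-0.0005,0.0027,-0.0035],"delta_rot":[-0.007,-0.001,0],"claw":20},
    {"delta_pos":[-0.0005,0.0027,-0.0035],"delta_rot":[-0.007,-0.001,0],"claw":20},
    {"delta_pos":[-0.0005,0.0027,-0.0035],"delta_rot":[-0.007,-0.001,0],"claw":20},
  ],
)

```text
time: 34.65
eef_pos: [0.5287, 0.061, 0.1098]
tcp_rot: [0.665, 0.747, 0.001, 0.001]
contact_force: [-2.1, -0.8, 5.5]
opening: 0.536
```

```bash
python3 - <<'E'
from h import *
go((.4938,-.2618,.2,-11.3))
E
```

```text
t 34.65 pos [0.5287 0.061  0.1098] psi 6.59 zax [ 2.8e-03 -5.0e-04 -1.0e+00] F [-2.1 -0.8  5.5] open 0.536 q [-0.08  0.13  2.03 -0.    0.97 -0.19]
(0.4938, -0.2618, 0.2, -11.3) dpos [-0.3168 -0.0715 -0.0901] drot [0.0028 0.0004 0.3123]
```

Call:
carry_out(
  commands=[
    {"delta_pos":[0,0,-0.02],"delta_rot":[0.003,0,0],"claw":20},
    {"delta_pos":[0,0,-0.05],"delta_rot":[0.003,0,0],"claw":20},
    {"delta_pos":[-0.005,-0.001,-0.08],"delta_rot":[0.003,0,0.02],"claw":20},
    {"delta_pos":[-0.035,-0.008,-0.09],"delta_rot":[0.003,0,0.06],"claw":20},
    {"delta_pos":[-0.075,-0.017,-0.09],"delta_rot":[0.003,0,0.1],"claw":20},
    {"delta_pos":[-0.115,-0.026,-0.09],"delta_rot":[0.003,0,0.15],"claw":20},
    {"delta_pos":[-0.155,-0.035,-0.09],"delta_rot":[0.003,0,0.2],"claw":20},
    {"delta_pos":[-0.195,-0.044,-0.09],"delta_rot":[0.003,0,0.25],"claw":20},
  ],
)

```text
time: 35.32
eef_pos: [0.5062, -0.139, 0.1996]
tcp_rot: [0.754, 0.657, -0.0, 0.0]
contact_force: [1.7, 0.6, -2.9]
opening: 0.53
```

```bash
python3 - <<'E'
from h import *
go((.4938,-.2618,.2,-11.3),(.4938,-.2618,.126,-11.3))
E
```

```text
t 35.32 pos [ 0.5062 -0.139   0.1996] psi -7.84 zax [-1.e-04 -4.e-04 -1.e+00] F [ 1.7  0.6 -2.9] open 0.53 q [-0.46  0.    1.99 -0.    1.15 -0.32]
(0.4938, -0.2618, 0.2, -11.3) dpos [-0.1233  0.0044 -0.0003] drot [-0.0001  0.0004  0.0604]
(0.4938, -0.2618, 0.126, -11.3) dpos [-0.1233  0.0044  0.0737] drot [-0.0001  0.0004  0.0604]
```

Call:
carry_out(
  commands=[
    {"delta_pos":[-0.038,0.001,0],"delta_rot":[0,0,0.03],"claw":20},
    {"delta_pos":[-0.075,0.003,0],"delta_rot":[0,0,0.05],"claw":20},
    {"delta_pos":[-0.106,0.004,0.005],"delta_rot":[0,0,0.06],"claw":20},
    {"delta_pos":[-0.122,0.0044,0.02],"delta_rot":[0,0,0.06],"claw":20},
    {"delta_pos":[-0.1233,0.0044,0.042],"delta_rot":[0,0,0.06],"claw":20},
    {"delta_pos":[-0.1233,0.0044,0.063],"delta_rot":[0,0,0.06],"claw":20},
    {"delta_pos":[-0.1233,0.0044,0.073],"delta_rot":[0,0,0.06],"claw":20},
    {"delta_pos":[-0.1233,0.0044,0.077],"delta_rot":[0,0,0.06],"claw":20},
  ],
)

```text
time: 35.98
eef_pos: [0.4921, -0.2606, 0.1198]
tcp_rot: [0.773, 0.634, -0.001, -0.003]
contact_force: [-0.6, 0.0, -2.5]
opening: 0.531
```

```bash
python3 - <<'E'
from h import *
go((.4938,-.2618,.1118,-11.3))
E
```

```text
t 35.98 pos [ 0.4921 -0.2606  0.1198] psi -11.29 zax [-0.0045  0.0031 -1.    ] F [-0.6  0.  -2.5] open 0.531 q [-0.67  0.17  1.96 -0.    1.01 -0.47]
(0.4938, -0.2618, 0.1118, -11.3) dpos [-0.0008  0.0019  0.0079] drot [-0.005  -0.0022  0.0002]
```

Call:
carry_out(
  commands=[
    {"delta_pos":[-0.001,0.002,0.002],"delta_rot":[-0.005,-0.002,0],"claw":20},
    {"delta_pos":[-0.001,0.002,0.004],"delta_rot":[-0.005,-0.002,0],"claw":20},
    {"delta_pos":[-0.001,0.002,0.006],"delta_rot":[-0.005,-0.002,0],"claw":20},
    {"delta_pos":[-0.001,0.002,0.007],"delta_rot":[-0.005,-0.002,0],"claw":20},
    {"delta_pos":[-0.001,0.002,0.008],"delta_rot":[-0.005,-0.002,0],"claw":20},
    {"delta_pos":[-0.001,0.002,0.009],"delta_rot":[-0.005,-0.002,0],"claw":20},
    {"delta_pos":[-0.001,0.002,0.009],"delta_rot":[-0.005,-0.002,0],"claw":20},
  ],
)

```text
time: 36.57
eef_pos: [0.4943, -0.2622, 0.1119]
tcp_rot: [0.773, 0.634, 0.0, 0.001]
contact_force: [-0.4, 1.2, 0.6]
opening: 0.533
```

Call:
carry_out(
  commands=[
    {"delta_pos":[0,0,0],"delta_rot":[0,0,0],"claw":62},
    {"delta_pos":[0,0,0],"delta_rot":[0,0,0],"claw":80},
    {"delta_pos":[0,0,0],"delta_rot":[0,0,0],"claw":95},
    {"delta_pos":[0,0,0],"delta_rot":[0,0,0],"claw":95},
    {"delta_pos":[0,0,-0.02],"delta_rot":[0,0,0],"claw":95},
    {"delta_pos":[0,0,-0.06],"delta_rot":[0,0,0],"claw":95},
    {"delta_pos":[0,0,-0.1],"delta_rot":[0,0,0],"claw":95},
    {"delta_pos":[0,0,-0.14],"delta_rot":[0,0,0],"claw":95},
  ],
)

```text
time: 37.23
eef_pos: [0.4937, -0.2618, 0.253]
tcp_rot: [0.773, 0.634, 0.0, -0.0]
contact_force: [1.3, 0.2, -0.3]
opening: 0.945
```

Call:
carry_out(
  commands=[
    {"delta_pos":[0.03,0,0],"delta_rot":[0,0,0],"claw":95},
    {"delta_pos":[0.07,0,0],"delta_rot":[0,0,0],"claw":95},
    {"delta_pos":[0.11,0,0],"delta_rot":[0,0,0],"claw":95},
    {"delta_pos":[0.15,0,0],"delta_rot":[0,0,0],"claw":95},
    {"delta_pos":[0.18,0,0],"delta_rot":[0,0,0],"claw":95},
    {"delta_pos":[0.18,0,0],"delta_rot":[0,0,0],"claw":95},
    {"delta_pos":[0.18,0,0],"delta_rot":[0,0,0],"claw":95},
    {"delta_pos":[0.18,0,0],"delta_rot":[0,0,0],"claw":95},
  ],
)

```text
time: 37.9
eef_pos: [0.529, -0.0856, 0.253]
tcp_rot: [0.773, 0.634, -0.0, 0.0]
contact_force: [-1.1, -0.3, -0.5]
opening: 0.953
```

```bash
python3 - <<'E'
from meas import *
go()
for n in ['top','side','wrist']:
    p,d=ctrl.read_camera(n);cv2.imwrite(f"pics/{n}11.png",p[:,:,::-1]);np.save(f"pics/{n}11.npy",d)
caps('11');print('start:');caps('0')
for n in ['top','side']:
    E1=extr(n);P=cloud(E1,np.load(f'pics/{n}11.npy'))
    m=(abs(P[:,:,2]-.129)<.008)&(np.hypot(P[:,:,0]-.479,P[:,:,1]-.31)<.022);print(n,m.sum(),np.median(P[m],0))
E
```

```text
t 37.9 pos [ 0.529  -0.0856  0.253 ] psi -11.26 zax [ 1.e-04 -3.e-04 -1.e+00] F [-1.1 -0.3 -0.5] open 0.953 q [-0.35 -0.03  1.91 -0.    1.25 -0.15]
top sq px [344.1 185.7] n 174 mean [ 0.4917 -0.2589  0.142 ] circ 0.4918 -0.2592 r 0.0207 zmed 0.1431
top amb px [389.6 192.9] n 253 mean [ 0.4693 -0.3818  0.138 ] circ 0.4698 -0.381 r 0.0252 zmed 0.139
top slim px [365.7 215.5] n 134 mean [ 0.4094 -0.3109  0.144 ] circ 0.4098 -0.3106 r 0.0178 zmed 0.145
top slv none
side sq px [291.2 231.5] n 241 mean [ 0.49   -0.2621  0.142 ] circ 0.4903 -0.2629 r 0.0222 zmed 0.1414
side amb px [311.6 281.4] n 445 mean [ 0.4677 -0.3847  0.138 ] circ 0.4692 -0.3854 r 0.0262 zmed 0.1375
side slim px [267.2 263.7] n 216 mean [ 0.4074 -0.3141  0.144 ] circ 0.4071 -0.314 r 0.0191 zmed 0.1434
side slv none
start:
top sq px [344.2 185.5] n 172 mean [ 0.4922 -0.2593  0.142 ] circ 0.4928 -0.2587 r 0.0206 zmed 0.143
top amb px [389.5 192.2] n 254 mean [ 0.471  -0.3818  0.138 ] circ 0.4714 -0.3818 r 0.025 zmed 0.1392
top slim px [365.7 215.3] n 135 mean [ 0.41   -0.3111  0.144 ] circ 0.4102 -0.3107 r 0.0176 zmed 0.145
top slv px [358.5 198.3] n 57 mean [ 0.4634 -0.3147  0.076 ] circ 0.4643 -0.3162 r 0.0142 zmed 0.0776
side sq px [291.5 231.7] n 245 mean [ 0.4904 -0.2629  0.142 ] circ 0.4903 -0.2631 r 0.0223 zmed 0.1416
side amb px [312.3 281.2] n 442 mean [ 0.4692 -0.385   0.138 ] circ 0.4692 -0.3846 r 0.0256 zmed 0.1375
side slim px [267.8 263.6] n 216 mean [ 0.4084 -0.3144  0.144 ] circ 0.4078 -0.314 r 0.0189 zmed 0.1433
side slv px [290.3 273.7] n 87 mean [ 0.462  -0.3162  0.076 ] circ 0.4633 -0.3189 r 0.016 zmed 0.0757
top 102 [0.47734432 0.31161979 0.13075398]
side 65 [0.47643273 0.30739862 0.12775134]
```

View pics/side11.png

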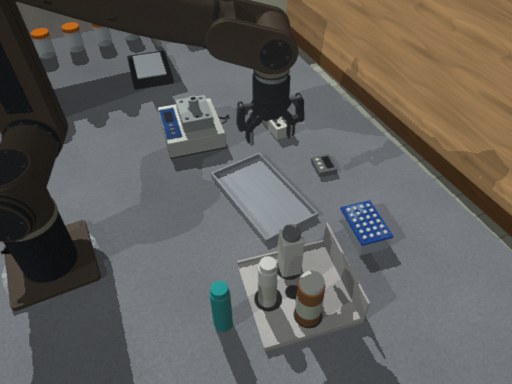

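View pics/top11.png

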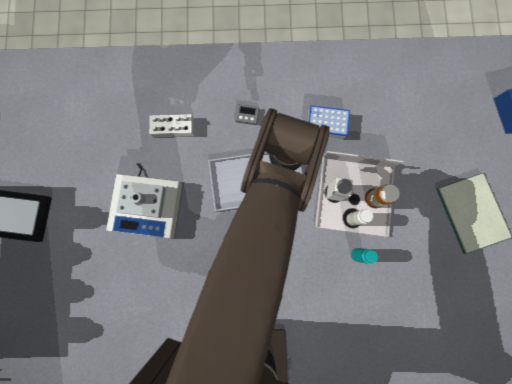

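All three bottles are back within 2 mm of their start positions, at (291,250), (268,283) and (310,298) in the side view. The sleeve is seated at (195,103), and the bystanders have not moved. Handing in.

```bash
python3 -c "
from plant import ctrl
print(ctrl.sign_off())"
```

```text
the job is handed in; nothing more can be done
None
```

The job is done and handed in at about 38 s of the 141 s allowed; sign-off gave no verdict. I moved the square, slim and wide bottles to the side tray. I then slid the sleeve into the heater's large bore with almost no contact force until it touched the floor, and put each bottle back on its own pad.

**Last checks:**
- **Bottles:** cap centres came back within about 2 mm of where they started in both the top and side views. All three stand upright and are released.
- **Sleeve:** its top read 0.129 m in the wrist view, which is the fully seated height, centred within about 1.5 mm of the bore position I measured.
- **Bystanders:** the tip box, tube rack and timer look unmoved in the pictures. I did not measure them.
- **Arm:** it was clear of everything at sign-off.

**Disagreements:** the three cameras differed by 2–4 mm on some positions. I trusted the wrist camera for the grasp and the insertion, and the contact-free insertion bore that out. In the side view the sleeve's position came out 3–5 mm off in y, which I put down to only part of its top being in the mask, since the top and wrist views agree.

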